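# Set the table easel's board on its prop

### The job

Set up the drawing board of the table easel: take it by its grab bar and fold it up well clear of the prop behind it, then hold the prop carriage's release button down while you slide the carriage along its rail until it meets the stop clip, and let the button come up again with the carriage still against the clip. Finally fold the board back down until its underside rests on the prop's rod. Never shove the carriage with its button up, and leave the other things on the table where they are.

Things in the scene. Friction and masses are not known exactly. Their poses are not given: they have to be found in the camera images.
- base: Fixed wooden base of the table easel, 320 x 400 x 12 mm, lying on the table; origin on the table, its x axis points away from the robot (yaw up to 0.2 rad) from the board's hinge towards the parked prop, y to the left, z up. In base coordinates: the board's hinge line lies along y at x = -120, z = 35 mm; an aluminium rail runs along x at y = -170 mm from x = -140 to +165 mm, its top 36 mm above the table.
- board (a joint): Angle of the plywood drawing board in rad, 0 = level, growing as its far edge rises (limit 1.1). Board 180 mm long from the hinge, 200 mm wide, 12 mm thick, about 0.5 kg; its hinge (along its near lower edge) is stiff: the board stays where it is left, and moving it takes some 2 to 11 N at the grab bar. It starts folded down at 0.06 to 0.22.
- board_hinge (a point): Middle of the hinge line, on the board's underside; turns with the board: x along the board away from the hinge, y left, z out of its drawing side (the underside is z = 0, the upper face z = +12 mm).
- bar (a point): Centre of the steel grab bar on the board's upper side: a round rod 12 mm thick, 100 mm long along y, on a post at each end; 140 mm from the hinge along the board, rod centre 36 mm clear above the board's face (48 mm above the underside). Axes as the board.
- carriage (a joint): Travel of the prop carriage along the rail in m, 0 at the far end, growing as it slides towards the hinge (limit 0.16); starts between 0 and 0.015. At 0 its centre lies at base x = +115 mm. A spring brake locks it to the rail (holds well over 25 N) unless its button is down; with the button down it slides with about 1 to 2 N.
- button (a joint): How far the release button is pressed, m: 0 up (brake on), 0.006 fully down. About 5.5 N starts it, 7.5 N holds it fully down; the brake lets go after the first millimetre, and counts as held down above 0.002.
- button_top (a point): Centre of the top of the black release button, 40 (along the rail) x 34 mm, 58 mm above the table when up. Two grey fins 8 mm thick stand across the rail at its ends, 50 mm apart, rising to 72 mm above the table; the sides are open. Shut fingers go between the fins to press the button; they drag the carriage along by friction and by pushing on a fin, so lift them off straight up. Axes as the base.
- carriage_front (a point): Middle of the carriage's face towards the hinge (the near fin's outer face), 33 mm from the carriage's centre along the rail, 54 mm above the table. Axes as the base.
- prop_rod (a point): Centre of the prop's top rod: a round steel rod 12 mm thick, 170 mm long along y, on an upright aluminium plate 8 mm thick that the carriage carries sideways under the board; rod centre 100 mm above the table (65 mm above the hinge), in line with the carriage's centre along the rail. The plate reaches from the base up to the rod, so it strikes the far edge of a lowered board. Axes as the base.
- stop_face (a point): Middle of the face, towards the parked carriage, of the steel stop clip fixed on the rail (block 20 mm along the rail x 30 mm, top 60 mm above the table, with a small screw head to 72 mm); 54 mm above the table. The carriage's front stops against it. With the carriage there the board rests on the rod at 0.44 to 0.61 rad, depending on the clip. Axes as the base.
- ink_jar: Bystander: closed glass ink jar, 44 mm across, 70 mm high, standing on the easel's base left of the board; origin at the centre of its underside.
- tape_roll: Bystander: roll of paper tape lying flat, 100 mm across, 25 mm high, right of the easel's rail; origin at the centre of its underside.
- brush_mug: Bystander: blue mug of brushes, 80 mm across, brushes up to 275 mm high, left on the table; origin at the centre of its underside.
- pastel_tray: Bystander: open wooden tray with compartments, 140 x 200 x 30 mm, left on the table; origin at the centre of its underside.
- tape_dispenser: Bystander: grey desk tape dispenser, 160 x 60 x 85 mm, far right on the table; origin at the centre of its underside.
- eraser: Bystander: white eraser, 60 x 28 x 18 mm, near left on the table; origin at the centre of its underside.

How it is judged:
By the outcome, as a careful person would: the job done as asked, in the order asked, and still so for the second after the job is handed in, with the robot touching nothing.
It also fails if it takes over 64 s, if anything falls off the work surface, if the arm or the gripper's body presses on something with over 40 N, if the wrist force passes 120 N, or if a joint passes its speed limit or range.

### The arm

A 6-joint arm with a two-finger parallel gripper is mounted at the origin on the work surface. World frame = base frame: x ahead of the robot, y to its left, z up, the work surface at z = 0. Lengths are in m, angles in rad, forces in N, time in s.
With the tool pointing down it reaches from about 0.3 to 0.775 m from the base axis. Payload 14.6 kg.
Tool frame: the origin (TCP) lies midway between the tips of the shut fingers; the grasp point (between the pads) lies 19 mm behind it; z points along the fingers, y is the line along which they close (so a half turn about z gives the same grasp; the last joint's range is limited). The gripper opens to 85 mm and grips with 20 to 120 N. Pads are 22 mm wide; open, the fingers measure 114 mm over their backs; the gripper's body (76 mm by 85 mm) begins 54 mm behind the grasp point. The pads swing forward as they close: fully open they stand 13 mm farther back than shut.
Start: joints at [1.211, 0.3, 1.521, -0, 1.321, -0.067], TCP at [0.159, 0.527, 0.231] pointing down, gripper open.
Joint ranges: [-3.03, 3.03], [-0.79, 2.21], [0.23, 2.52], [-1.04, 4.18], [0, 3.07], [-2.55, 2.55]. Speed limits (rad/s): [2.22, 2.22, 2.57, 3.14, 3.14, 3.14].

### API

Orientations are given as a 3x3 rotation matrix whose columns are the frame's x, y, z axes.
In Python, from plant import monitor, cams, bot gives the robot as it stands.
- The arm moves only by the tool jog_arm, never from a script. Its argument "steps" is a list of rows, each an object with "linear": the shift along the tool's x, y, z in units of 500 mm (1.0 is 500 mm), a list of three; "dr": the turn, a rotation vector about the tool's x, y, z in units of 120 degrees (1.0 is 120 degrees), a list of three; "jaw": the opening in per cent of the stroke, from 0 (shut) to 100 (fully open). A call has 1 to 10 rows; each row is the pose to reach, as a shift and turn from the pose commanded when the call began, along the tool's axes at that moment; what a row does not reach only later rows make up. A row lasts 1/12 s, in which the tool goes at most 41.7 mm and 7.16 degrees, less where a joint would pass 70% of its speed; a pose out of reach is approached as far as the arm can. A call with a number of a shift or a turn outside -1 to 1 is refused whole. A call with a gripper value outside its range is refused whole. The fingers move at their own pace and stop on an object; "squeeze" is the grip in N (left out, the last holds). Time passes only in rows, so rows that repeat a pose let the fingers close. It gives the time, the measured TCP pose, the force, the opening and the grip force at its end, in the units of the state.
- monitor.get_state(): the state, without advancing time (a new reading comes with each control period).
- cams.snapshot(name): name is "side" or "top" or "wrist"; returns (picture, depth): 384x512x3 uint8, blue, green, red; 384x512 float32, m along the optical axis (not along the pixel's ray), 0 where there is no reading.
- cams.camera_params(name): a dict with "K" (3x3 intrinsics, pixels), "position" and "orientation" of the camera in the world. Camera axes: x right, y down, z forward; pixel columns grow to the right and rows downward; lengths in m; the calibration is good to about 2 mm. A picture is of the moment at which its call begins: read the wrist's pose just before it. camera_params takes no time and is no camera call; for the wrist camera it gives the pose at the moment of the call.
- bot.hand_in(): hands the job in; it is judged then, once.
Trained networks look in the newest picture that a camera, given by its name, has taken for a name from the list of things; names that differ only in an ending like _2 or _b are one class to them, and where a whole thing is asked for, a point or a joint stands for the part that bears it (a point fixed in the world has none). Each returns a list of dicts, best first, with "conf" (0 to 1); they miss things now and then, are a little off and sometimes report something else, mostly with a low value. They report only what shows in the picture. A call takes as long as a camera call.
- cams.boxes_of(camera, thing): "rect" ([left, top, width, height] in pixels, round what is visible of it).
- cams.regions_of(camera, thing): "region" (384x512 bool, what is visible of it) and "rect" ([left, top, width, height] in pixels, round what is visible of it).
The state is a dict: "t": time; "qpos": joint angles; "qd": joint speeds; "joint_efforts": joint torques, N m; "ee_pos": TCP position; "tcp_rot": TCP orientation; "force": force on the tool from outside, world axes, zero at the start; "torque": the same for the moment, N m; "finger_gap": finger opening in m; "finger_force": force on a finger pad.
Only numpy, scipy, OpenCV 4.12 (cv2) and the standard library are available. Lean on these libraries where they do the work, as an engineer would, in place of code of your own. Each camera call takes 0.05 s, during which the arm holds its last target. There are 200 camera calls.

## Working session

There is one attempt and no reset: what is moved stays moved. The work goes in short steps, Python scripts to look and compute and a tool call to move; the robot and the scene stay as the last step left them, time stands still between calls to the robot, and variables do not carry over. Pictures are saved under pics/ and viewed, at most 10 in all, crops included, and the job is handed in when it is done.

Besides the shell and the picture viewer there is one more tool, called after "Request:" by a JSON object that holds its "method" and its "body". jog_arm: Moves the arm, as the interface text tells. Shifts and turns lie within -1 to 1; 1 stands for 500 mm of shift or 120 degrees of turn. Its arguments: {"type":"object","properties":{"steps":{"type":"array"},"squeeze":{"type":"number"}},"required":["steps"]}

```bash
mkdir -p pics; ls; cat > h.py <<'E'
from plant import monitor,cams,bot
import numpy as np,cv2
def snap(n):
    p=cams.camera_params(n); im,d=cams.snapshot(n); return im,d,p
def pts(d,p,mask=None):
    K=np.array(p['K']);R=np.array(p['orientation']);t=np.array(p['position'])
    m=(d>0) if mask is None else (d>0)&mask
    v,u=np.nonzero(m);z=d[v,u]
    c=np.stack([(u-K[0,2])/K[0,0]*z,(v-K[1,2])/K[1,1]*z,z],1)
    return c@R.T+t,u,v
E
python3 - <<'E'
from h import *
s=monitor.get_state();print({k:np.round(v,3).tolist() for k,v in s.items()})
ims=[]
for n in('top','side'):
    im,d,p=snap(n);ims.append(im);np.savez('pics/'+n+'.npz',im=im,d=d,**{k:np.array(p[k]) for k in('K','position','orientation')})
    print(n,np.round(p['position'],3),np.round(p['orientation'],3).tolist(),np.round(p['K'],1).tolist())
    for th in('base','board','bar','carriage','button','stop_face','prop_rod','ink_jar','tape_roll','brush_mug'):
        r=cams.regions_of(n,th)
        for q in r[:2]:
            P,u,v=pts(d,p,q['region'])
            if len(P): print(n,th,round(q['conf'],2),np.round(q['rect'],0).tolist(),np.round(np.median(P,0),3),np.round(P.min(0),3),np.round(P.max(0),3))
cv2.imwrite('pics/a.png',cv2.resize(ims[0],(800,600)))
cv2.imwrite('pics/b.png',cv2.resize(ims[1],(800,600)))
E
```

```text
pics
{'t': 0.0, 'qpos': [1.211, 0.301, 1.522, 0.0, 1.321, -0.067], 'qd': [-0.0, -0.0, -0.001, 0.0, 0.0, 0.0], 'joint_efforts': [-0.0, -54.351, -36.179, -0.0, 0.004, -0.0], 'ee_pos': [0.159, 0.526, 0.231], 'tcp_rot': [[-0.957, 0.289, -0.0], [0.289, 0.957, -0.001], [0.0, -0.001, -1.0]], 'force': [-0.517, 0.044, -0.444], 'torque': [0.0, -0.006, 0.011], 'finger_force': 0.0, 'finger_gap': 0.085}
top [ 0.379 -0.025  1.639] [[-0.021, -0.998, 0.063], [-1.0, 0.021, 0.014], [-0.015, -0.063, -0.998]] [[403.5, 0.0, 254.4], [0.0, 403.5, 201.0], [0.0, 0.0, 1.0]]
top base 0.81 [208.0, 144.0, 102.0, 90.0] [ 0.53  -0.021  0.018] [ 0.351 -0.229 -0.003] [0.712 0.192 0.116]
top board 0.74 [228.0, 174.0, 55.0, 52.0] [ 0.487 -0.007  0.062] [ 0.39  -0.116  0.005] [0.582 0.099 0.116]
top bar 0.86 [229.0, 175.0, 56.0, 48.0] [ 0.487 -0.008  0.062] [ 0.39  -0.121  0.006] [0.587 0.099 0.116]
top carriage 0.64 [230.0, 152.0, 71.0, 19.0] [ 0.624 -0.07   0.063] [ 0.604 -0.183  0.017] [0.668 0.084 0.115]
top carriage 0.34 [107.0, 208.0, 34.0, 19.0] [0.427 0.502 0.066] [ 0.387  0.456 -0.007] [0.461 0.574 0.269]
top 
[... 1552 characters left out ...]
7  0.012] [ 0.686 -0.117  0.076]
side stop_face 0.59 [296.0, 220.0, 13.0, 16.0] [ 0.511 -0.181  0.059] [ 0.505 -0.195  0.031] [ 0.525 -0.161  0.077]
side stop_face 0.41 [216.0, 158.0, 90.0, 79.0] [ 0.483 -0.018  0.061] [ 0.388 -0.117  0.009] [0.613 0.148 0.114]
side prop_rod 0.83 [274.0, 148.0, 73.0, 70.0] [ 0.622 -0.046  0.061] [ 0.604 -0.188 -0.002] [0.7   0.157 0.111]
side ink_jar 0.79 [225.0, 156.0, 12.0, 22.0] [0.479 0.131 0.06 ] [0.463 0.121 0.015] [0.504 0.16  0.088]
side tape_roll 0.61 [336.0, 236.0, 38.0, 37.0] [ 0.591 -0.314  0.024] [ 0.545 -0.358 -0.002] [ 0.646 -0.261  0.032]
side brush_mug 0.61 [145.0, 62.0, 30.0, 68.0] [0.42  0.477 0.085] [0.385 0.454 0.001] [0.521 0.692 0.273]
```

```bash
python3 - <<'E'
import numpy as np,cv2
from types import SimpleNamespace
import sys
def pts(d,p):
    K=p['K'];v,u=np.nonzero(d>0);z=d[v,u]
    return np.stack([(u-K[0,2])/K[0,0]*z,(v-K[1,2])/K[1,1]*z,z],1)@p['orientation'].T+p['position']
ims=[]
for n in('top','side'):
    f=np.load(f'pics/{n}.npz');P=pts(f['d'],f)
    def show(nm,m):
        Q=P[m];
        if len(Q)<5:print(n,nm,len(Q));return
        xy=Q[:,:2];l=cv2.fitLine(xy.astype(np.float32),cv2.DIST_HUBER,0,.01,.01).ravel()
        print(n,nm,len(Q),'med',np.round(np.median(Q,0),4),'min',np.round(Q.min(0),3),'max',np.round(Q.max(0),3),'ang',np.round(np.degrees(np.arctan2(l[1],l[0])),1), 'line pt',np.round(l[2:],4))
    x,y,z=P.T
    show('rod',(x>.59)&(x<.72)&(abs(y)<.2)&(z>.095)&(z<.13)&(y>-.15))
    show('bar',(x>.46)&(x<.59)&(abs(y)<.08)&(z>.085)&(z<.14))
    show('baseplate',(x>.3)&(x<.75)&(y>-.26)&(y<.22)&(z>.006)&(z<.018))
    m=(x>.36)&(x<.585)&(y>-.12)&(y<.1)&(z>.04)&(z<.09)
    Q=P[m];A=np.c_[Q[:,:2],np.ones(len(Q))]
    c=np.linalg.lstsq(A,Q[:,2],rcond=None)[0]
    for _ in range(8):
        r=abs(A@c-Q[:,2]);k=r<.006;c=np.linalg.lstsq(A[k],Q[k,2],rcond=None)[0]
    print(n,'board plane',c,k.sum(),'angle',np.arctan(np.hypot(*c[:2])),'dir',np.degrees(np.arctan2(c[1],c[0])))
    show('board',m);
    show('rail/clip',(x>.35)&(x<.75)&(y<-.14)&(y>-.21)&(z>.03)&(z<.046))
    show('clip',(x>.49)&(x<.545)&(y<-.14)&(y>-.21)&(z>.052))
    show('carr',(x>.59)&(x<.75)&(y<-.14)&(y>-.21)&(z>.052)&(z<.09))
    R=[330,270] ; im=f['im']
    ims.append(cv2.resize(im[130:250,180:380] if n=='top' else im[130:280,180:380],(800,480 if n=='top' else 600),interpolation=2))
cv2.imwrite('pics/a1.png',ims[0]);cv2.imwrite('pics/b1.png',ims[1])
E
```

```text
top rod 138 med [0.6215 0.0026 0.1059] min [ 0.608 -0.082  0.097] max [0.636 0.084 0.115] ang -83.7 line pt [0.6211 0.0017]
top bar 89 med [ 0.5316 -0.0031  0.1084] min [ 0.522 -0.057  0.098] max [0.541 0.051 0.116] ang -84.1 line pt [0.5286 0.0191]
top baseplate 4267 med [ 0.5598 -0.0011  0.0121] min [ 0.3   -0.259  0.006] max [0.75  0.22  0.018] ang 59.9 line pt [0.5717 0.024 ]
top board plane [ 0.13584093  0.01276416 -0.00479149] 1909 angle 0.1356019951574015 dir 5.3679817198809285
top board 2251 med [ 0.4844 -0.0079  0.0617] min [ 0.39  -0.115  0.04 ] max [0.584 0.099 0.082] ang -84.3 line pt [ 0.4857 -0.0078]
top rail/clip 390 med [ 0.5322 -0.1742  0.0374] min [ 0.393 -0.205  0.03 ] max [ 0.706 -0.14   0.046] ang 6.4 line pt [ 0.5324 -0.1731]
top clip 42 med [ 0.5142 -0.1754  0.063 ] min [ 0.506 -0.19   0.054] max [ 0.526 -0.159  0.08 ] ang 88.6 line pt [ 0.5143 -0.1762]
top carr 142 med [ 0.6377 -0.1623  0.0625] min [ 0.604 -0.186  0.052] max [ 0.675 -0.142  0.08 ] ang 8.2 line pt [ 0.6393 -0.1622]
side rod 217 med [ 0.6211 -0.0042  0.105 ] min [ 0.608 -0.083  0.095] max [0.637
[... 260 characters left out ...]
 [0.747 0.218 0.018] ang -64.9 line pt [ 0.4818 -0.0408]
side board plane [ 0.13709864  0.01631249 -0.00554275] 2979 angle 0.13719831028581336 dir 6.7853568015347205
side board 3333 med [ 0.4807 -0.0194  0.0605] min [ 0.389 -0.117  0.04 ] max [0.585 0.1   0.09 ] ang -62.1 line pt [ 0.492  -0.0428]
side rail/clip 686 med [ 0.5047 -0.1792  0.0374] min [ 0.394 -0.207  0.03 ] max [ 0.711 -0.14   0.046] ang 3.8 line pt [ 0.5387 -0.1776]
side clip 94 med [ 0.5141 -0.1802  0.063 ] min [ 0.505 -0.193  0.052] max [ 0.53  -0.161  0.077] ang -68.4 line pt [ 0.5108 -0.1719]
side carr 298 med [ 0.6418 -0.1644  0.0609] min [ 0.604 -0.188  0.052] max [ 0.676 -0.14   0.079] ang 5.5 line pt [ 0.6397 -0.1644]
```

View pics/b1.png

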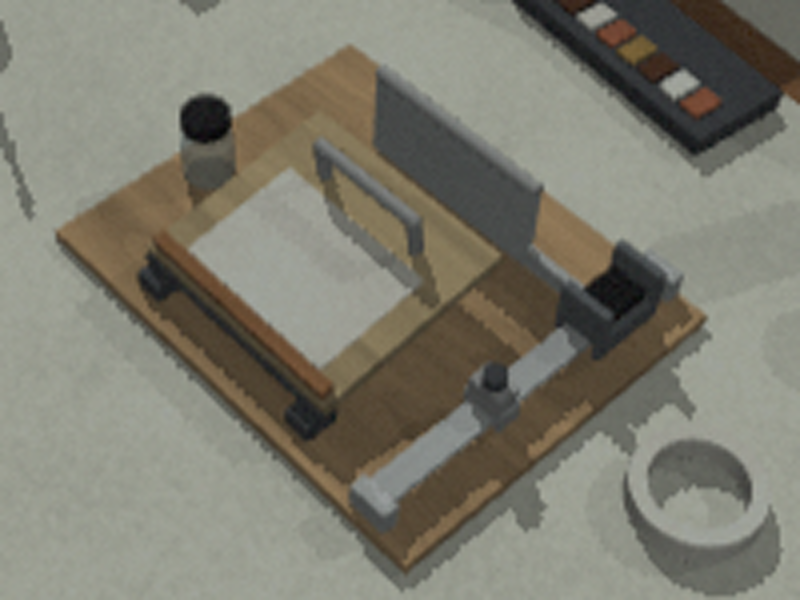

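View pics/a1.png

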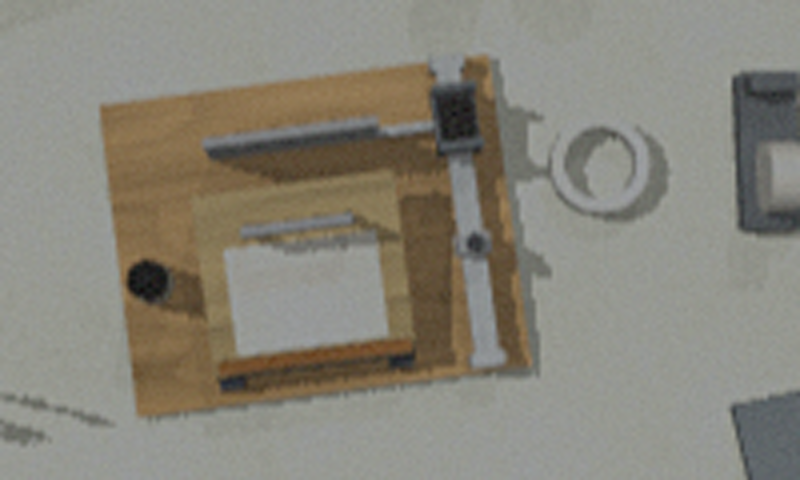

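Request:
{"method": "jog_arm", "body": {"steps": [{"linear":[-0.65,-0.51,0],"dr":[0,0,0.558],"jaw":100},{"linear":[-0.65,-0.51,0],"dr":[0,0,0.558],"jaw":80},{"linear":[-0.65,-0.51,0],"dr":[0,0,0.558],"jaw":60},{"linear":[-0.65,-0.51,0],"dr":[0,0,0.558],"jaw":50},{"linear":[-0.65,-0.51,0],"dr":[0,0,0.558],"jaw":50},{"linear":[-0.65,-0.51,0],"dr":[0,0,0.558],"jaw":50},{"linear":[-0.65,-0.51,0],"dr":[0,0,0.558],"jaw":50},{"linear":[-0.65,-0.51,0],"dr":[0,0,0.558],"jaw":50},{"linear":[-0.65,-0.51,0],"dr":[0,0,0.558],"jaw":50},{"linear":[-0.65,-0.51,0],"dr":[0,0,0.558],"jaw":50}]}}

```text
t: 1.93
ee_pos: [0.3972, 0.1865, 0.2316]
tcp_rot: [[-0.101, 0.995, 0.001], [0.995, 0.101, 0.0], [0.0, 0.001, -1.0]]
force: [0.9, 0.5, 0.5]
finger_gap: 0.0427
finger_force: 0.0
```

```bash
cat >> h.py <<'E'
from scipy.spatial.transform import Rotation as Ro
YAW=0.107; O=np.array([.5199,-.0048,0]); HX=-.120
def B():return Ro.from_euler('z',YAW).as_matrix()
def b2w(x,y,z):return O+B()@np.array([x,y,z])
def w2b(p):return (np.asarray(p)-O)@B()
def tilt(a): # tool y=+base x dir, z down, tipped forward by a
    y=B()@[np.cos(a),0,np.sin(a)];z=B()@[np.sin(a),0,-np.cos(a)];return np.stack([np.cross(y,z),y,z],1)
def barpose(th,a,back=.015): # TCP pose gripping bar at board angle th, tool tilt a
    c,s=np.cos(th),np.sin(th);bar=b2w(HX+.14*c-.048*s,0,.035+.14*s+.048*c);R=tilt(a)
    return bar+R[:,2]*back,R
def row(p,R,ref=None):
    s=monitor.get_state();p0,R0=(s['ee_pos'],s['tcp_rot']) if ref is None else ref
    p0=np.array(p0);R0=np.array(R0)
    return np.round(R0.T@(p-p0)/.5,4).tolist(),np.round(Ro.from_matrix(R0.T@R).as_rotvec()/np.radians(120),4).tolist()
def st():
    s=monitor.get_state();print('t',round(s['t'],2),'p',np.round(s['ee_pos'],4),'b',np.round(w2b(s['ee_pos']),4),'F',np.round(s['force'],1),'gap',round(s['finger_gap'],4),'q',np.round(s['qpos'],2))
E
python3 - <<'E'
from h import *
st();p,R=barpose(.137,0,.015);print(p);p[2]=.23;print(row(p,R))
E
```

```text
t 1.93 p [0.3972 0.1865 0.2316] b [-0.1016  0.2033  0.2316] F [0.9 0.5 0.5] gap 0.0427 q [ 0.36  0.05  1.82 -0.    1.28  0.25]
[ 0.53196339 -0.00350427  0.08667031]
([-0.4054, 0.2296, 0.0033], [0.0004, -0.0, -0.0026])
```

Request:
{"method": "jog_arm", "body": {"steps": [{"linear":[-0.405,0.23,0],"dr":[0,0,-0.003],"jaw":45},{"linear":[-0.405,0.23,0],"dr":[0,0,-0.003],"jaw":45},{"linear":[-0.405,0.23,0],"dr":[0,0,-0.003],"jaw":45},{"linear":[-0.405,0.23,0],"dr":[0,0,-0.003],"jaw":45},{"linear":[-0.405,0.23,0],"dr":[0,0,-0.003],"jaw":45},{"linear":[-0.405,0.23,0],"dr":[0,0,-0.003],"jaw":45},{"linear":[-0.405,0.23,0],"dr":[0,0,-0.003],"jaw":45},{"linear":[-0.405,0.23,0],"dr":[0,0,-0.003],"jaw":45}]}}

```text
t: 2.6
ee_pos: [0.5329, -0.0011, 0.2308]
tcp_rot: [[-0.113, 0.994, -0.001], [0.994, 0.113, 0.0], [0.0, -0.001, -1.0]]
force: [-0.3, -0.8, -1.3]
finger_gap: 0.0383
finger_force: 0.0
```

```bash
python3 - <<'E'
from h import *
st();im,d,p=snap('wrist');cv2.imwrite('pics/w1.png',im)
print(np.round(p['position'],3),np.round(p['orientation'],2).tolist())
P,u,v=pts(d,p);b=w2b(P)
def show(nm,m):
    Q=b[m]
    if len(Q)<5:print(nm,len(Q));return
    l=cv2.fitLine(Q[:,:2].astype(np.float32),cv2.DIST_HUBER,0,.01,.01).ravel()
    print(nm,len(Q),'med',np.round(np.median(Q,0),4),'5-95%',np.round(np.percentile(Q,[3,97],axis=0),4).tolist(),'ang',np.degrees(np.arctan2(l[1],l[0])))
x,y,z=b.T
show('bar',(abs(x-.012)<.03)&(abs(y)<.06)&(z>.093)&(z<.12))
show('rod',(abs(x-.1)<.03)&(abs(y)<.1)&(z>.095)&(z<.12))
show('clip',(abs(x+.02)<.03)&(abs(y+.17)<.03)&(z>.052)&(z<.085))
show('carr',(abs(x-.1)<.06)&(abs(y+.17)<.03)&(z>.05)&(z<.085))
E
```

```text
t 2.6 p [ 0.5329 -0.0011  0.2308] b [0.0133 0.0023 0.2308] F [-0.3 -0.8 -1.3] gap 0.0383 q [-0.07  0.26  1.57  0.    1.31 -0.18]
[0.525 0.073 0.374] [[0.99, 0.11, 0.03], [0.11, -0.95, -0.29], [0.0, 0.29, -0.96]]
bar 1232 med [0.0154 0.0062 0.1083] 5-95% [[0.0096, -0.0486, 0.1041], [0.021, 0.0533, 0.1102]] ang 89.86291
rod 1908 med [0.1036 0.0069 0.106 ] 5-95% [[0.0994, -0.0827, 0.1012], [0.11, 0.0767, 0.1078]] ang -89.938774
clip 362 med [-0.0181 -0.1623  0.0639] 5-95% [[-0.0278, -0.1785, 0.0535], [-0.0091, -0.154, 0.0739]] ang -57.227146
carr 63 med [ 0.073  -0.1834  0.0728] 5-95% [[0.0726, -0.1911, 0.0519], [0.076, -0.1723, 0.074]] ang 87.91763
```

View pics/w1.png

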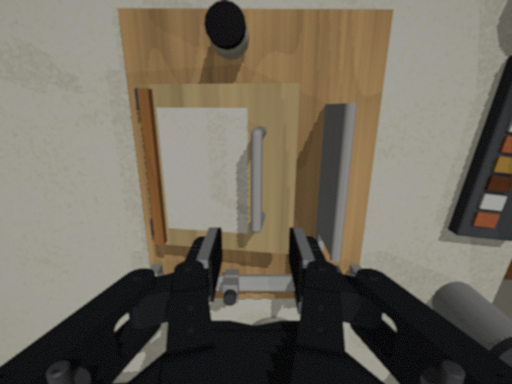

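```bash
sed -i 's/O=np.array.*/O=np.array([.5217,-.0026,0])/' h.py; python3 - <<'E'
from h import *
st();print(row(*barpose(.137,0)))
E
```

```text
t 2.65 p [ 5.325e-01 -1.000e-04  2.310e-01] b [0.011  0.0013 0.231 ] F [ 0.2 -0.3 -0.5] gap 0.0384 q [-0.07  0.26  1.57  0.    1.31 -0.18]Traceback (most recent call last):
  File "<stdin>", line 2, in <module>
  File "h.py", line 19, in barpose
    c,s=np.cos(th),np.sin(th);bar=b2w(HX+.14*c-.048*s,0,.035+.14*s+.048*c);R=tilt(a)
                                      ^^
NameError: name 'HX' is not defined
```

```bash
sed -i 's/^\(YAW=.*\)$/\1; HX=-.120/' h.py; python3 - <<'E'
from h import *
st();print(row(*barpose(.137,0)))
E
```

```text
t 2.65 p [ 5.325e-01 -1.000e-04  2.310e-01] b [0.011  0.0013 0.231 ] F [ 0.2 -0.3 -0.5] gap 0.0384 q [-0.07  0.26  1.57  0.    1.31 -0.18]
([-0.0027, 0.0023, 0.2887], [-0.0003, -0.0001, 0.0038])
```

Request:
{"method": "jog_arm", "body": {"steps": [{"linear":[-0.002,0.003,0.07],"dr":[0,0,0.003],"jaw":45},{"linear":[-0.002,0.003,0.14],"dr":[0,0,0.003],"jaw":45},{"linear":[-0.002,0.003,0.2],"dr":[0,0,0.003],"jaw":45},{"linear":[-0.002,0.003,0.25],"dr":[0,0,0.003],"jaw":45},{"linear":[-0.002,0.003,0.288],"dr":[0,0,0.003],"jaw":45},{"linear":[-0.002,0.003,0.288],"dr":[0,0,0.003],"jaw":45},{"linear":[-0.002,0.003,0.288],"dr":[0,0,0.003],"jaw":30},{"linear":[-0.002,0.003,0.288],"dr":[0,0,0.003],"jaw":25},{"linear":[-0.002,0.003,0.288],"dr":[0,0,0.003],"jaw":20},{"linear":[-0.002,0.003,0.288],"dr":[0,0,0.003],"jaw":16}], "squeeze": 30}}

```text
t: 3.48
ee_pos: [0.5348, -0.0008, 0.0887]
tcp_rot: [[-0.109, 0.994, 0.002], [0.994, 0.109, -0.0], [-0.0, 0.002, -1.0]]
force: [-0.8, -0.3, -0.6]
finger_gap: 0.0131
finger_force: 0.2
```

```bash
python3 - <<'E'
from h import *
st()
im,d,p=snap('side');P,u,v=pts(d,p);
m=(u>170)&(u<390)&(v>110)&(v<290);i=cv2.resize(im[110:290,170:390],(733,600),interpolation=2);cv2.imwrite('pics/s2.png',i)
E
```

```text
t 3.48 p [ 0.5348 -0.0008  0.0887] b [0.0133 0.0004 0.0887] F [-0.8 -0.3 -0.6] gap 0.0131 q [-0.07  0.43  1.7  -0.    1.01 -0.18]
```

View pics/s2.png

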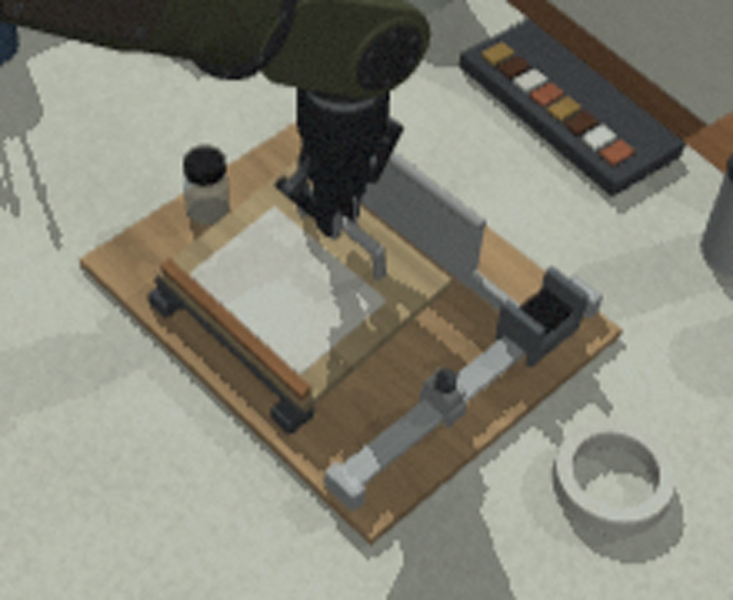

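Request:
{"method": "jog_arm", "body": {"steps": [{"linear":[0,0,0],"dr":[0,0,0],"jaw":8},{"linear":[0,0,0],"dr":[0,0,0],"jaw":8},{"linear":[0,0,0],"dr":[0,0,0],"jaw":8},{"linear":[0,0,0],"dr":[0,0,0],"jaw":8}], "squeeze": 40}}

```text
t: 3.87
ee_pos: [0.5345, -0.0009, 0.0876]
tcp_rot: [[-0.109, 0.994, 0.001], [0.994, 0.109, 0.0], [0.0, 0.001, -1.0]]
force: [-2.1, 1.2, 3.8]
finger_gap: 0.0102
finger_force: 39.1
```

```bash
python3 - <<'E'
from h import *
st()
s=monitor.get_state();p0=np.array(s['ee_pos']);R0=np.array(s['tcp_rot'])
ref=barpose(.137,0)
print(p0-ref[0])
for th in np.arange(.137,.96,.05):
    p,R=barpose(th,(th-.137)*.6); r=row(p,R,ref); print(round(th,3),r)
E
```

```text
t 3.87 p [ 0.5345 -0.0009  0.0876] b [0.0129 0.0003 0.0876] F [-2.1  1.2  3.8] gap 0.0102 q [-0.07  0.43  1.71  0.    1.   -0.18]
[0.00073337 0.00041021 0.00091057]
0.137 ([0.0, 0.0, 0.0], [0.0, 0.0, 0.0])
0.187 ([-0.0, -0.0061, -0.0131], [-0.0143, -0.0, 0.0])
0.237 ([-0.0, -0.0128, -0.0258], [-0.0286, -0.0, 0.0])
0.287 ([-0.0, -0.0202, -0.0381], [-0.043, -0.0, -0.0])
0.337 ([0.0, -0.0282, -0.0501], [-0.0573, 0.0, 0.0])
0.387 ([-0.0, -0.0367, -0.0616], [-0.0716, -0.0, -0.0])
0.437 ([-0.0, -0.0458, -0.0726], [-0.0859, 0.0, -0.0])
0.487 ([-0.0, -0.0555, -0.0832], [-0.1003, 0.0, -0.0])
0.537 ([-0.0, -0.0657, -0.0932], [-0.1146, -0.0, -0.0])
0.587 ([-0.0, -0.0763, -0.1028], [-0.1289, -0.0, 0.0])
0.637 ([0.0, -0.0874, -0.1117], [-0.1432, -0.0, -0.0])
0.687 ([-0.0, -0.0989, -0.1201], [-0.1576, -0.0, 0.0])
0.737 ([-0.0, -0.1109, -0.1278], [-0.1719, -0.0, 0.0])
0.787 ([0.0, -0.1232, -0.135], [-0.1862, -0.0, -0.0])
0.837 ([0.0, -0.1358, -0.1415], [-0.2005, 0.0, 0.0])
0.887 ([-0.0, -0.1487, -0.1473], [-0.2149, 0.0, -0.0])
0.937 ([-0.0, -0.1619, -0.1525], [-0.2292, 0.0, 0.0])
```

Request:
{"method": "jog_arm", "body": {"steps": [{"linear":[0,-0.006,-0.013],"dr":[-0.014,0,0],"jaw":8},{"linear":[0,-0.013,-0.026],"dr":[-0.029,0,0],"jaw":8},{"linear":[0,-0.02,-0.038],"dr":[-0.043,0,0],"jaw":8},{"linear":[0,-0.028,-0.05],"dr":[-0.057,0,0],"jaw":8},{"linear":[0,-0.037,-0.062],"dr":[-0.072,0,0],"jaw":8},{"linear":[0,-0.037,-0.062],"dr":[-0.072,0,0],"jaw":8}]}}

```text
t: 4.37
ee_pos: [0.5159, -0.003, 0.1191]
tcp_rot: [[-0.109, 0.982, 0.153], [0.994, 0.108, 0.016], [-0.0, 0.154, -0.988]]
force: [-0.8, 2.6, 2.9]
finger_gap: 0.0105
finger_force: 40.7
```

```bash
python3 - <<'E'
from h import *
st()
p,R=barpose(.387,.15);print(np.array(monitor.get_state()['ee_pos'])-p)
ref=(p,R)
for th in np.arange(.387,.97,.0575):
    p,R=barpose(th,(th-.137)*.6); r=row(p,R,ref); print(round(th,3),r)
E
```

```text
t 4.37 p [ 0.5159 -0.003   0.1191] b [-0.0058  0.0002  0.1191] F [-0.8  2.6  2.9] gap 0.0105 q [-0.09  0.28  1.84  0.04  0.87 -0.22]
[0.00038802 0.00028275 0.00166656]
0.387 ([0.0, 0.0, 0.0], [0.0, 0.0, 0.0])
0.444 ([-0.0, -0.0085, -0.0141], [-0.0165, 0.0, 0.0])
0.502 ([-0.0, -0.0178, -0.0277], [-0.0329, 0.0, -0.0])
0.56 ([0.0, -0.0279, -0.0406], [-0.0494, -0.0, 0.0])
0.617 ([-0.0, -0.0387, -0.053], [-0.0659, 0.0, 0.0])
0.674 ([0.0, -0.0502, -0.0647], [-0.0824, 0.0, 0.0])
0.732 ([-0.0, -0.0623, -0.0757], [-0.0988, 0.0, 0.0])
0.79 ([-0.0, -0.0751, -0.0859], [-0.1153, 0.0, 0.0])
0.847 ([-0.0, -0.0884, -0.0954], [-0.1318, -0.0, 0.0])
0.904 ([-0.0, -0.1022, -0.1041], [-0.1483, 0.0, -0.0])
0.962 ([0.0, -0.1165, -0.1119], [-0.1647, -0.0, 0.0])
```

Request:
{"method": "jog_arm", "body": {"steps": [{"linear":[0,-0.0085,-0.014],"dr":[-0.0165,0,0],"jaw":8},{"linear":[0,-0.018,-0.028],"dr":[-0.033,0,0],"jaw":8},{"linear":[0,-0.028,-0.041],"dr":[-0.049,0,0],"jaw":8},{"linear":[0,-0.039,-0.053],"dr":[-0.066,0,0],"jaw":8},{"linear":[0,-0.05,-0.065],"dr":[-0.082,0,0],"jaw":8},{"linear":[0,-0.062,-0.076],"dr":[-0.099,0,0],"jaw":8},{"linear":[0,-0.062,-0.076],"dr":[-0.099,0,0],"jaw":8}]}}

```text
t: 4.95
ee_pos: [0.4797, -0.007, 0.152]
tcp_rot: [[-0.109, 0.93, 0.351], [0.994, 0.102, 0.038], [-0.0, 0.354, -0.935]]
force: [-0.8, 3.1, 2.9]
finger_gap: 0.0102
finger_force: 40.5
```

```bash
python3 - <<'E'
from h import *
st()
p,R=barpose(.732,.6*.595);print(np.array(monitor.get_state()['ee_pos'])-p)
im,d,p_=snap('side');P,u,v=pts(d,p_);b=w2b(P)
cv2.imwrite('pics/s3.png',cv2.resize(im[110:290,170:390],(733,600),interpolation=2))
ref=(p,R)
for th in np.arange(.732,1.03,.05):
    p,R=barpose(th,(th-.137)*.6); print(round(th,3),row(p,R,ref))
E
```

```text
t 4.95 p [ 0.4797 -0.007   0.152 ] b [-4.22e-02  1.00e-04  1.52e-01] F [-0.8  3.1  2.9] gap 0.0102 q [-0.13  0.07  2.04  0.13  0.69 -0.33]
[0.00047984 0.00018855 0.00181449]
0.732 ([0.0, 0.0, 0.0], [0.0, 0.0, 0.0])
0.782 ([0.0, -0.009, -0.011], [-0.0143, 0.0, -0.0])
0.832 ([0.0, -0.0185, -0.0216], [-0.0286, -0.0, 0.0])
0.882 ([0.0, -0.0285, -0.0316], [-0.043, -0.0, -0.0])
0.932 ([0.0, -0.039, -0.0412], [-0.0573, -0.0, -0.0])
0.982 ([0.0, -0.05, -0.0501], [-0.0716, 0.0, -0.0])
```

View pics/s3.png

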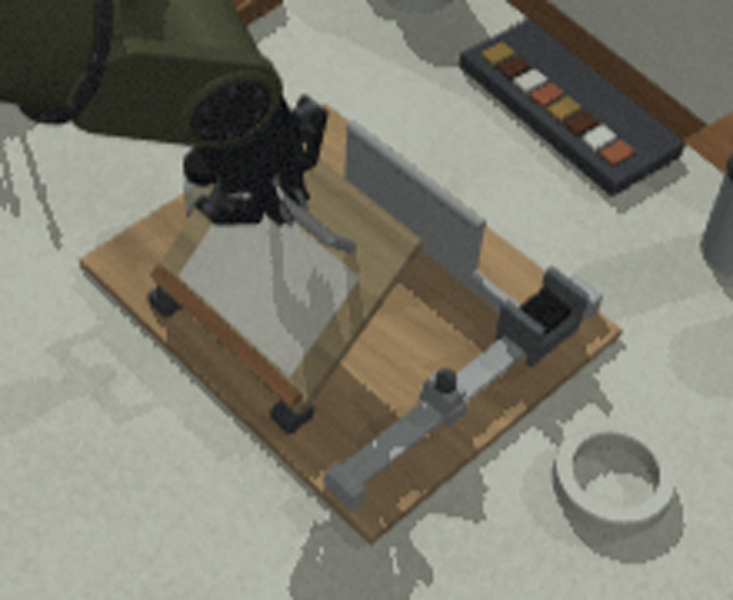

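Request:
{"method": "jog_arm", "body": {"steps": [{"linear":[0,-0.009,-0.011],"dr":[-0.014,0,0],"jaw":8},{"linear":[0,-0.0185,-0.0215],"dr":[-0.029,0,0],"jaw":8},{"linear":[0,-0.0285,-0.0315],"dr":[-0.043,0,0],"jaw":8},{"linear":[0,-0.039,-0.041],"dr":[-0.057,0,0],"jaw":8},{"linear":[0,-0.039,-0.041],"dr":[-0.057,0,0],"jaw":8},{"linear":[0,-0.039,-0.041],"dr":[-0.057,0,0],"jaw":30},{"linear":[0,-0.039,-0.041],"dr":[-0.057,0,0],"jaw":30},{"linear":[0,-0.039,-0.041],"dr":[-0.057,0,0],"jaw":30},{"linear":[0,-0.039,-0.041],"dr":[-0.057,0,0],"jaw":30}]}}

```text
t: 5.75
ee_pos: [0.4545, -0.0097, 0.1631]
tcp_rot: [[-0.109, 0.883, 0.456], [0.994, 0.097, 0.05], [0.0, 0.458, -0.889]]
force: [0.0, -0.5, 0.2]
finger_gap: 0.0255
finger_force: 0.0
```

```bash
python3 - <<'E'
from h import *
st()
s=monitor.get_state();R=np.array(s['tcp_rot']);print(np.round(R,3))
# retreat 60mm along tool -z, then up to z .30 (world)
print(R.T@np.array([0,0,.08])/.5)
E
```

```text
t 5.75 p [ 0.4545 -0.0097  0.1631] b [-6.760e-02  1.000e-04  1.631e-01] F [ 0.  -0.5  0.2] gap 0.0255 q [-0.17 -0.05  2.16  0.23  0.59 -0.44]
[[-0.109  0.883  0.456]
 [ 0.994  0.097  0.05 ]
 [ 0.     0.458 -0.889]]
[ 4.42759925e-05  7.33280276e-02 -1.42207589e-01]
```

Request:
{"method": "jog_arm", "body": {"steps": [{"linear":[0,0,-0.04],"dr":[0,0,0],"jaw":30},{"linear":[0,0,-0.08],"dr":[0,0,0],"jaw":30},{"linear":[0,0,-0.13],"dr":[0,0,0],"jaw":20},{"linear":[0,0.04,-0.2],"dr":[0,0,0],"jaw":10},{"linear":[0,0.073,-0.262],"dr":[0.1,0,0],"jaw":0},{"linear":[0,0.073,-0.262],"dr":[0.227,0,0],"jaw":0},{"linear":[0,0.073,-0.262],"dr":[0.227,0,0],"jaw":0},{"linear":[0,0.073,-0.262],"dr":[0.227,0,0],"jaw":0},{"linear":[0,0.073,-0.262],"dr":[0.227,0,0],"jaw":0}]}}

```text
t: 6.5
ee_pos: [0.428, -0.0127, 0.2959]
tcp_rot: [[-0.109, 0.994, -0.007], [0.994, 0.109, -0.001], [0.0, -0.007, -1.0]]
force: [0.7, -0.2, -0.7]
finger_gap: 0.0003
finger_force: 0.0
```

```bash
cat >> h.py <<'E'
def press(x,z,y=-.17): # tool down, tool x = +base x (camera far side)
    b=B();return b2w(x,y,z),np.stack([b[:,0],-b[:,1],-b[:,2]],1)
E
python3 - <<'E'
from h import *
st();print(np.round(monitor.get_state()['tcp_rot'],3).tolist());print(row(*press(.1025,.2)))
im,d,p=snap('side');P,u,v=pts(d,p);b=w2b(P);x,y,z=b.T
m=(y>-.1)&(y<.1)&(x>-.1)&(x<.02)&(z>.07)&(z<.2);print(m.sum(),np.percentile(b[m],[2,50,98],axis=0))
E
```

```text
t 6.5 p [ 0.428  -0.0127  0.2959] b [-0.0942 -0.      0.2959] F [ 0.7 -0.2 -0.7] gap 0.0003 q [-0.11 -0.02  1.74 -0.    1.43 -0.22]
[[-0.109, 0.994, -0.007], [0.994, 0.109, -0.001], [0.0, -0.007, -1.0]]
([-0.341, 0.394, 0.1891], [-0.0027, 0.0026, 0.7512])
2665 [[-0.09858542 -0.09657205  0.08545028]
 [-0.06336068 -0.01020139  0.13868043]
 [-0.01782308  0.09310609  0.18536962]]
```

Request:
{"method": "jog_arm", "body": {"steps": [{"linear":[-0.341,0.394,0],"dr":[0,0,0.751],"jaw":0},{"linear":[-0.341,0.394,0],"dr":[0,0,0.751],"jaw":0},{"linear":[-0.341,0.394,0],"dr":[0,0,0.751],"jaw":0},{"linear":[-0.341,0.394,0],"dr":[0,0,0.751],"jaw":0},{"linear":[-0.341,0.394,0],"dr":[0,0,0.751],"jaw":0},{"linear":[-0.341,0.394,0],"dr":[0,0,0.751],"jaw":0},{"linear":[-0.341,0.394,0],"dr":[0,0,0.751],"jaw":0},{"linear":[-0.341,0.394,0],"dr":[0,0,0.751],"jaw":0},{"linear":[-0.341,0.394,0.1],"dr":[0,0,0.751],"jaw":0},{"linear":[-0.341,0.394,0.15],"dr":[0,0,0.751],"jaw":0}]}}

```text
t: 7.38
ee_pos: [0.6416, -0.1611, 0.2215]
tcp_rot: [[0.912, 0.411, 0.006], [0.411, -0.912, -0.0], [0.006, 0.003, -1.0]]
force: [0.9, 0.1, -1.7]
finger_gap: -0.0001
finger_force: 0.0
```

```bash
python3 - <<'E'
from h import *
st();print(np.round(monitor.get_state()['tcp_rot'],3).tolist());print(row(*press(.1025,.16)))
E
```

```text
t 7.38 p [ 0.6416 -0.1611  0.2215] b [ 0.1022 -0.1704  0.2215] F [ 0.9  0.1 -1.7] gap -0.0001 q [-0.3   0.56  1.18  0.    1.4   0.85]
[[0.912, 0.411, 0.006], [0.411, -0.912, -0.0], [0.006, 0.003, -1.0]]
([0.0001, -0.001, 0.1229], [0.001, -0.0029, 0.1511])
```

Request:
{"method": "jog_arm", "body": {"steps": [{"linear":[0,0,0.04],"dr":[0.001,-0.003,0.151],"jaw":0},{"linear":[0,-0.001,0.08],"dr":[0.001,-0.003,0.151],"jaw":0},{"linear":[0,-0.001,0.12],"dr":[0.001,-0.003,0.151],"jaw":0},{"linear":[0,-0.001,0.12],"dr":[0.001,-0.003,0.151],"jaw":0},{"linear":[0,-0.001,0.12],"dr":[0.001,-0.003,0.151],"jaw":0}]}}

```text
t: 7.8
ee_pos: [0.641, -0.1603, 0.1621]
tcp_rot: [[0.993, 0.116, -0.004], [0.116, -0.993, 0.001], [-0.004, -0.001, -1.0]]
force: [-0.6, -0.5, -0.1]
finger_gap: 0.0001
finger_force: 0.0
```

```bash
cat > look.py <<'E'
from h import *
import sys
st();S=monitor.get_state();print(np.round(S['tcp_rot'],3).tolist())
for n in('wrist','side','top'):
    im,d,p=snap(n);cv2.imwrite(f'pics/{sys.argv[1]}_{n}.png',im if n=='wrist' else cv2.resize(im[110:290,170:390],(733,600),interpolation=2))
    P,u,v=pts(d,p);b=w2b(P);x,y,z=b.T
    def show(nm,m):
        Q=b[m]
        if len(Q)<8:print(n,nm,len(Q));return
        print(n,nm,len(Q),'med',np.round(np.median(Q,0),4),'3-97%',np.round(np.percentile(Q,[3,97],axis=0),4).tolist())
    c=float(sys.argv[2])
    show('farfin',(abs(x-c-.029)<.012)&(abs(y+.17)<.025)&(z>.066)&(z<.078))
    show('nearfin',(abs(x-c+.029)<.012)&(abs(y+.17)<.025)&(z>.066)&(z<.078))
    show('button',(abs(x-c)<.022)&(abs(y+.17)<.025)&(z>.046)&(z<.064))
    show('rod',(abs(x-c)<.015)&(abs(y)<.1)&(z>.1)&(z<.112))
    show('cliptop',(abs(x+.02)<.025)&(abs(y+.17)<.025)&(z>.056)&(z<.064))
E
python3 look.py c1 .1025
```

```text
t 7.8 p [ 0.641  -0.1603  0.1621] b [ 0.1018 -0.1695  0.1621] F [-0.6 -0.5 -0.1] gap 0.0001 q [-0.3   0.61  1.24 -0.    1.3   1.15]
[[0.993, 0.116, -0.004], [0.116, -0.993, 0.001], [-0.004, -0.001, -1.0]]
wrist farfin 539 med [ 0.1331 -0.1712  0.0726] 3-97% [[0.1287, -0.192, 0.0669], [0.1366, -0.1512, 0.0739]]
wrist nearfin 515 med [ 0.0758 -0.1717  0.0725] 3-97% [[0.0705, -0.1923, 0.0668], [0.0789, -0.1512, 0.0739]]
wrist button 1476 med [ 0.1055 -0.1716  0.0587] 3-97% [[0.0853, -0.1876, 0.0562], [0.1235, -0.1562, 0.06]]
wrist rod 2323 med [ 0.1052 -0.0311  0.1055] 3-97% [[0.0988, -0.0899, 0.101], [0.1094, 0.0266, 0.1073]]
wrist cliptop 0
side farfin 52 med [ 0.1298 -0.1723  0.0722] 3-97% [[0.1255, -0.1938, 0.0665], [0.1356, -0.1499, 0.0757]]
side nearfin 58 med [ 0.0709 -0.1741  0.0719] 3-97% [[0.0673, -0.1935, 0.0679], [0.0774, -0.1502, 0.0758]]
side button 117 med [ 0.1037 -0.1734  0.0591] 3-97% [[0.0867, -0.1895, 0.0489], [0.1197, -0.1549, 0.0618]]
side rod 189 med [ 0.0985 -0.0105  0.1056] 3-97% [[0.0944, -0.089, 0.1007], [0.1052, 0.0741, 0.1098]]
side cliptop 42 med [-0.029  -0.18    0.0615] 3-97% [[-0.0334, -0.1873, 0.0565], [-0.0146, -0.158, 0.0639]]
top farfin 0
top nearfin 0
top button 0
top rod 126 med [ 0.0988 -0.0035  0.1055] 3-97% [[0.0939, -0.0862, 0.1006], [0.1049, 0.0721, 0.111]]
top cliptop 0
```

View pics/c1_wrist.png

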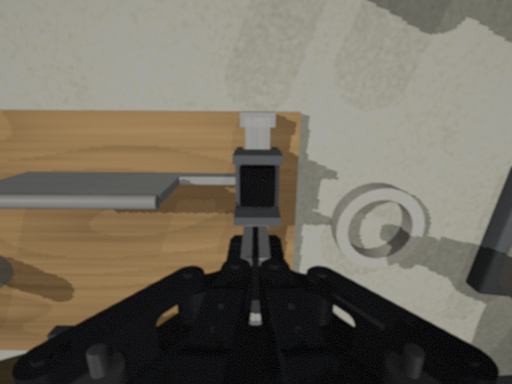

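Request:
{"method": "jog_arm", "body": {"steps": [{"linear":[0.003,0.003,0.06],"dr":[0,0.002,0],"jaw":0},{"linear":[0.003,0.003,0.12],"dr":[0,0.002,0],"jaw":0},{"linear":[0.003,0.003,0.16],"dr":[0,0.002,0],"jaw":0},{"linear":[0.003,0.003,0.19],"dr":[0,0.002,0],"jaw":0},{"linear":[0.003,0.003,0.2],"dr":[0,0.002,0],"jaw":0},{"linear":[0.003,0.003,0.2],"dr":[0,0.002,0],"jaw":0},{"linear":[0.003,0.003,0.2],"dr":[0,0.002,0],"jaw":0}]}}

```text
t: 8.53
ee_pos: [0.6433, -0.1617, 0.0637]
tcp_rot: [[0.993, 0.114, 0.002], [0.114, -0.993, 0.0], [0.002, -0.0, -1.0]]
force: [0.3, -0.3, 0.3]
finger_gap: -0.0
finger_force: 0.0
```

```bash
python3 look.py c2 .1025 | head -4
```

```text
t 8.53 p [ 0.6433 -0.1617  0.0637] b [ 0.1039 -0.1712  0.0637] F [ 0.3 -0.3  0.3] gap -0.0 q [-0.3   0.71  1.31  0.    1.11  1.15]
[[0.993, 0.114, 0.002], [0.114, -0.993, 0.0], [0.002, -0.0, -1.0]]
wrist farfin 1500 med [ 0.1335 -0.1711  0.0726] 3-97% [[0.1288, -0.192, 0.0671], [0.1366, -0.1506, 0.0738]]
wrist nearfin 0
```

View pics/c2_side.png

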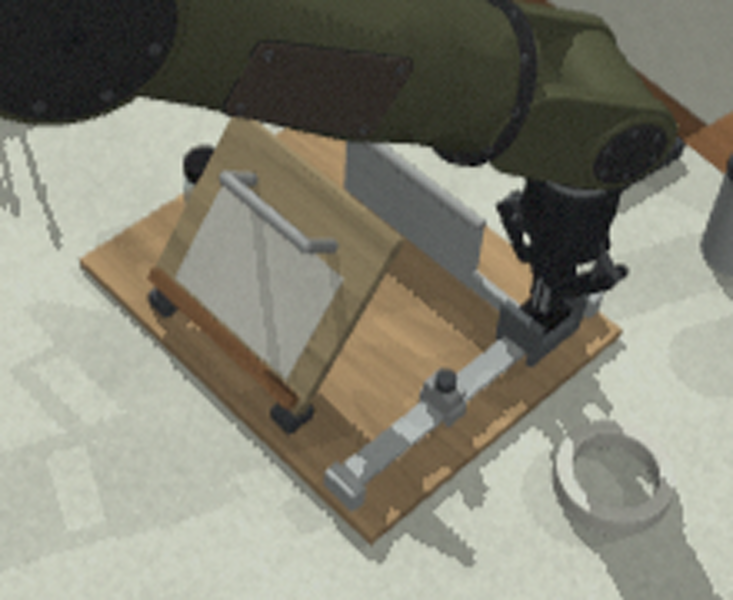

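Request:
{"method": "jog_arm", "body": {"steps": [{"linear":[0,0,0.006],"dr":[0,0,0],"jaw":0},{"linear":[0,0,0.012],"dr":[0,0,0],"jaw":0},{"linear":[0,0,0.016],"dr":[0,0,0],"jaw":0},{"linear":[0,0,0.018],"dr":[0,0,0],"jaw":0},{"linear":[0,0,0.018],"dr":[0,0,0],"jaw":0},{"linear":[0,0,0.018],"dr":[0,0,0],"jaw":0},{"linear":[0,0,0.018],"dr":[0,0,0],"jaw":0}]}}

```text
t: 9.27
ee_pos: [0.643, -0.1616, 0.0538]
tcp_rot: [[0.994, 0.114, 0.001], [0.114, -0.994, 0.001], [0.001, -0.0, -1.0]]
force: [-2.0, -0.1, 6.3]
finger_gap: 0.0001
finger_force: 3.3
```

Request:
{"method": "jog_arm", "body": {"steps": [{"linear":[0,0,0.0025],"dr":[0,0,0],"jaw":0},{"linear":[0,0,0.0025],"dr":[0,0,0],"jaw":0},{"linear":[-0.005,0,0.0025],"dr":[0,0,0],"jaw":0},{"linear":[-0.012,0,0.0025],"dr":[0,0,0],"jaw":0},{"linear":[-0.02,0,0.0025],"dr":[0,0,0],"jaw":0},{"linear":[-0.028,0,0.0025],"dr":[0,0,0],"jaw":0},{"linear":[-0.036,0,0.0025],"dr":[0,0,0],"jaw":0},{"linear":[-0.04,0,0.0025],"dr":[0,0,0],"jaw":0}]}}

```text
t: 9.93
ee_pos: [0.623, -0.1639, 0.0527]
tcp_rot: [[0.994, 0.114, 0.001], [0.114, -0.994, 0.001], [0.002, -0.001, -1.0]]
force: [0.6, 0.4, 6.9]
finger_gap: 0.0001
finger_force: 3.5
```

```bash
python3 look.py c3 .0825 | grep -v top
```

```text
t 9.93 p [ 0.623  -0.1639  0.0527] b [ 0.0835 -0.1712  0.0527] F [0.6 0.4 6.9] gap 0.0001 q [-0.31  0.69  1.38  0.    1.07  1.14]
[[0.994, 0.114, 0.001], [0.114, -0.994, 0.001], [0.002, -0.001, -1.0]]
wrist farfin 1795 med [ 0.1135 -0.1716  0.0726] 3-97% [[0.1086, -0.192, 0.067], [0.1165, -0.1508, 0.0739]]
wrist nearfin 102 med [ 0.0544 -0.1717  0.0728] 3-97% [[0.0507, -0.1736, 0.0717], [0.0583, -0.1697, 0.074]]
wrist button 1247 med [ 0.0949 -0.1712  0.0535] 3-97% [[0.0833, -0.1876, 0.052], [0.0999, -0.1551, 0.063]]
wrist rod 1860 med [ 0.0862 -0.0821  0.105 ] 3-97% [[0.0798, -0.0917, 0.1005], [0.0895, -0.0696, 0.1071]]
side farfin 0
side nearfin 61 med [ 0.0505 -0.1726  0.0721] 3-97% [[0.0466, -0.1928, 0.0661], [0.0563, -0.1517, 0.0756]]
side button 60 med [ 0.0767 -0.1815  0.0541] 3-97% [[0.069, -0.1888, 0.0472], [0.0999, -0.157, 0.0627]]
side rod 151 med [ 0.0782 -0.0303  0.1053] 3-97% [[0.0741, -0.0903, 0.1007], [0.0852, 0.0344, 0.1091]]
```

Request:
{"method": "jog_arm", "body": {"steps": [{"linear":[-0.006,0,0],"dr":[0,0,0],"jaw":0},{"linear":[-0.016,0,0],"dr":[0,0,0],"jaw":0},{"linear":[-0.028,0,0],"dr":[0,0,0],"jaw":0},{"linear":[-0.04,0,0],"dr":[0,0,0],"jaw":0},{"linear":[-0.052,0,0],"dr":[0,0,0],"jaw":0},{"linear":[-0.064,0,0],"dr":[0,0,0],"jaw":0},{"linear":[-0.076,0,0],"dr":[0,0,0],"jaw":0},{"linear":[-0.088,0,0],"dr":[0,0,0],"jaw":0},{"linear":[-0.096,0,0],"dr":[0,0,0],"jaw":0},{"linear":[-0.1,0,0],"dr":[0,0,0],"jaw":0}]}}

```text
t: 10.92
ee_pos: [0.5733, -0.1694, 0.0527]
tcp_rot: [[0.994, 0.114, 0.001], [0.114, -0.994, 0.001], [0.001, -0.001, -1.0]]
force: [1.5, 2.1, 7.4]
finger_gap: 0.0
finger_force: 3.5
```

```bash
python3 look.py c4 .033 | grep -v top
```

```text
t 10.92 p [ 0.5733 -0.1694  0.0527] b [ 0.0334 -0.1713  0.0527] F [1.5 2.1 7.4] gap 0.0 q [-0.35  0.6   1.53  0.    1.01  1.11]
[[0.994, 0.114, 0.001], [0.114, -0.994, 0.001], [0.001, -0.001, -1.0]]
wrist farfin 1809 med [ 0.0633 -0.1717  0.0726] 3-97% [[0.0583, -0.1921, 0.0671], [0.0664, -0.1509, 0.0738]]
wrist nearfin 102 med [ 0.0043 -0.1718  0.0727] 3-97% [[0.0006, -0.1738, 0.0719], [0.0081, -0.1699, 0.0735]]
wrist button 1237 med [ 0.0446 -0.1714  0.0534] 3-97% [[0.0331, -0.1878, 0.052], [0.0497, -0.1553, 0.063]]
wrist rod 1855 med [ 0.0361 -0.0824  0.105 ] 3-97% [[0.0295, -0.0919, 0.1005], [0.0393, -0.0698, 0.1072]]
side farfin 1
side nearfin 56 med [ 1.000e-04 -1.726e-01  7.270e-02] 3-97% [[-0.0023, -0.1939, 0.067], [0.0075, -0.151, 0.0772]]
side button 70 med [ 0.0268 -0.1823  0.0534] 3-97% [[0.0173, -0.1904, 0.0463], [0.0499, -0.1572, 0.0621]]
side rod 41 med [ 0.028  -0.0796  0.1052] 3-97% [[0.0247, -0.0921, 0.101], [0.0346, -0.0636, 0.1087]]
```

View pics/c4_side.png

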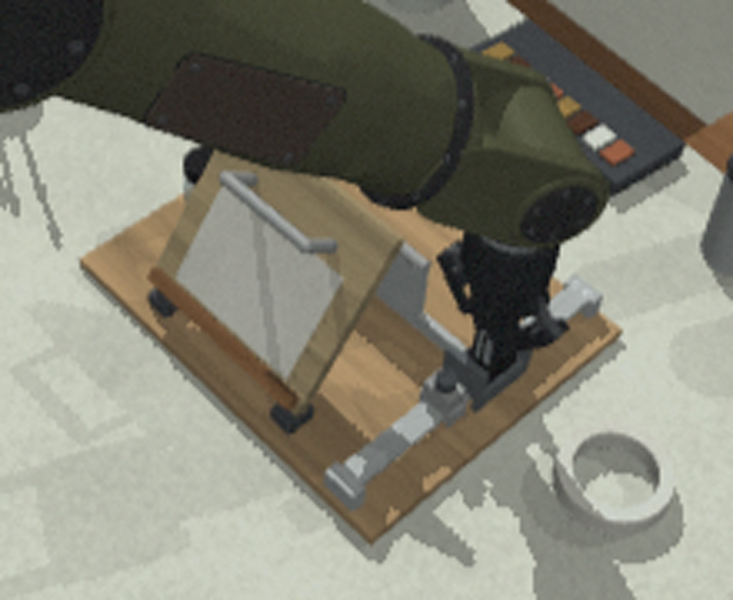

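Request:
{"method": "jog_arm", "body": {"steps": [{"linear":[-0.005,0,0],"dr":[0,0,0],"jaw":0},{"linear":[-0.01,0,0],"dr":[0,0,0],"jaw":0},{"linear":[-0.015,0,0],"dr":[0,0,0],"jaw":0},{"linear":[-0.02,0,0],"dr":[0,0,0],"jaw":0},{"linear":[-0.022,0,0],"dr":[0,0,0],"jaw":0},{"linear":[-0.022,0,0],"dr":[0,0,0],"jaw":0}]}}

```text
t: 11.57
ee_pos: [0.5624, -0.1706, 0.0525]
tcp_rot: [[0.994, 0.114, 0.001], [0.114, -0.994, 0.001], [0.001, -0.001, -1.0]]
force: [-1.2, 2.9, 7.5]
finger_gap: -0.0
finger_force: 3.5
```

```bash
python3 look.py c5 .022 | egrep -v "top|button"
```

```text
t 11.57 p [ 0.5624 -0.1706  0.0525] b [ 0.0226 -0.1713  0.0525] F [-1.2  2.9  7.5] gap -0.0 q [-0.36  0.58  1.56  0.    0.99  1.1 ]
[[0.994, 0.114, 0.001], [0.114, -0.994, 0.001], [0.001, -0.001, -1.0]]
wrist farfin 1794 med [ 0.0524 -0.1713  0.0726] 3-97% [[0.0475, -0.1922, 0.0671], [0.0555, -0.1509, 0.0739]]
wrist nearfin 228 med [-0.0123 -0.1721  0.0727] 3-97% [[-0.0186, -0.1744, 0.0714], [-0.003, -0.1694, 0.0738]]
wrist rod 1888 med [ 0.0251 -0.0823  0.105 ] 3-97% [[0.0182, -0.0919, 0.1004], [0.0284, -0.0699, 0.1071]]
side farfin 1
side nearfin 60 med [-0.0095 -0.173   0.0722] 3-97% [[-0.0177, -0.1926, 0.0668], [-0.0037, -0.1515, 0.0761]]
side rod 35 med [ 0.0186 -0.0809  0.1055] 3-97% [[0.0133, -0.0918, 0.1004], [0.0251, -0.0686, 0.11]]
```

Request:
{"method": "jog_arm", "body": {"steps": [{"linear":[-0.003,0,0],"dr":[0,0,0],"jaw":0},{"linear":[-0.006,0,0],"dr":[0,0,0],"jaw":0},{"linear":[-0.009,0,0],"dr":[0,0,0],"jaw":0},{"linear":[-0.012,0,0],"dr":[0,0,0],"jaw":0},{"linear":[-0.012,0,0],"dr":[0,0,0],"jaw":0}]}}

```text
t: 12.13
ee_pos: [0.5573, -0.1716, 0.053]
tcp_rot: [[0.994, 0.114, 0.003], [0.114, -0.994, 0.0], [0.003, 0.0, -1.0]]
force: [3.1, 0.9, 6.9]
finger_gap: 0.0001
finger_force: 3.4
```

```bash
python3 look.py c6 .017 | egrep -v "top|button"
```

```text
t 12.13 p [ 0.5573 -0.1716  0.053 ] b [ 0.0173 -0.1718  0.053 ] F [3.1 0.9 6.9] gap 0.0001 q [-0.36  0.57  1.58  0.    0.99  1.09]
[[0.994, 0.114, 0.003], [0.114, -0.994, 0.0], [0.003, 0.0, -1.0]]
wrist farfin 1813 med [ 0.0515 -0.1712  0.0726] 3-97% [[0.0467, -0.1922, 0.067], [0.0547, -0.1509, 0.0738]]
wrist nearfin 224 med [-0.0167 -0.1726  0.0727] 3-97% [[-0.0235, -0.1749, 0.0714], [-0.0084, -0.1698, 0.0736]]
wrist rod 1814 med [ 0.0242 -0.083   0.105 ] 3-97% [[0.0173, -0.0919, 0.1004], [0.0276, -0.0712, 0.1072]]
side farfin 3
side nearfin 72 med [-0.0118 -0.1727  0.0727] 3-97% [[-0.0228, -0.1935, 0.0667], [-0.0052, -0.1515, 0.0754]]
side rod 32 med [ 0.0171 -0.0807  0.1056] 3-97% [[0.0134, -0.0907, 0.1008], [0.0238, -0.069, 0.1074]]
```

Request:
{"method": "jog_arm", "body": {"steps": [{"linear":[-0.002,0,0],"dr":[0,0,0],"jaw":0},{"linear":[-0.004,0,0],"dr":[0,0,0],"jaw":0},{"linear":[-0.006,0,0],"dr":[0,0,0],"jaw":0},{"linear":[-0.006,0,0],"dr":[0,0,0],"jaw":0}]}}

```text
t: 12.62
ee_pos: [0.5544, -0.1719, 0.053]
tcp_rot: [[0.994, 0.114, 0.003], [0.114, -0.994, 0.0], [0.003, 0.0, -1.0]]
force: [3.9, 1.0, 7.3]
finger_gap: 0.0001
finger_force: 3.4
```

```bash
python3 look.py c7 .017 | egrep -v "top|button"
```

```text
t 12.62 p [ 0.5544 -0.1719  0.053 ] b [ 0.0144 -0.1719  0.053 ] F [3.9 1.  7.3] gap 0.0001 q [-0.36  0.57  1.59  0.    0.98  1.09]
[[0.994, 0.114, 0.003], [0.114, -0.994, 0.0], [0.003, 0.0, -1.0]]
wrist farfin 1786 med [ 0.0515 -0.1713  0.0727] 3-97% [[0.0468, -0.1922, 0.0672], [0.0547, -0.1508, 0.0739]]
wrist nearfin 177 med [-0.0178 -0.1726  0.0727] 3-97% [[-0.0236, -0.1749, 0.0717], [-0.0116, -0.1699, 0.0737]]
wrist rod 1791 med [ 0.0241 -0.0835  0.1051] 3-97% [[0.0172, -0.092, 0.1004], [0.0276, -0.072, 0.1073]]
side farfin 7
side nearfin 69 med [-0.0119 -0.173   0.073 ] 3-97% [[-0.0224, -0.1927, 0.0669], [-0.0045, -0.1515, 0.0759]]
side rod 33 med [ 0.0178 -0.0807  0.1052] 3-97% [[0.0134, -0.0915, 0.1007], [0.0238, -0.0688, 0.1084]]
```

Against the clip and stationary. Lift straight up.

Request:
{"method": "jog_arm", "body": {"steps": [{"linear":[0,0,-0.004],"dr":[0,0,0],"jaw":0},{"linear":[0,0,-0.008],"dr":[0,0,0],"jaw":0},{"linear":[0,0,-0.014],"dr":[0,0,0],"jaw":0},{"linear":[0,0,-0.03],"dr":[0,0,0],"jaw":0},{"linear":[0,0,-0.08],"dr":[0,0,0],"jaw":0},{"linear":[0,0,-0.16],"dr":[0,0,0],"jaw":0},{"linear":[0,0,-0.24],"dr":[0,0,0],"jaw":0},{"linear":[0,0,-0.32],"dr":[0,0,0],"jaw":0},{"linear":[0,0,-0.4],"dr":[0,0,0],"jaw":0},{"linear":[0,0,-0.48],"dr":[0,0,0],"jaw":0}]}}

```text
t: 13.6
ee_pos: [0.5525, -0.1717, 0.2942]
tcp_rot: [[0.994, 0.114, -0.001], [0.114, -0.994, 0.001], [-0.001, -0.001, -1.0]]
force: [0.6, 0.2, -0.3]
finger_gap: -0.0002
finger_force: 0.0
```

```bash
python3 look.py c8 .02 | egrep -v "top"; python3 - <<'E'
from h import *
p,R=barpose(.93,.456,-.06);p[2]=.296;print(p,row(p,R))
p,R=barpose(.93,0,0);p[2]=.29;print(p,row(p,R))
E
```

```text
t 13.6 p [ 0.5525 -0.1717  0.2942] b [ 0.0126 -0.1714  0.2942] F [ 0.6  0.2 -0.3] gap -0.0002 q [-0.36  0.33  1.34  0.    1.48  1.09]
[[0.994, 0.114, -0.001], [0.114, -0.994, 0.001], [-0.001, -0.001, -1.0]]
wrist farfin 197 med [ 0.0517 -0.1727  0.0728] 3-97% [[0.0479, -0.1929, 0.0716], [0.0546, -0.1526, 0.0743]]
wrist nearfin 265 med [-0.0081 -0.1718  0.0725] 3-97% [[-0.0199, -0.1926, 0.0691], [-0.003, -0.1522, 0.0741]]
wrist button 691 med [ 0.0228 -0.1729  0.0587] 3-97% [[0.0028, -0.1883, 0.0555], [0.0416, -0.1561, 0.0602]]
wrist rod 1273 med [ 0.0227 -0.0057  0.1056] 3-97% [[0.017, -0.0883, 0.1016], [0.0274, 0.0737, 0.1074]]
side farfin 56 med [ 0.0468 -0.1724  0.0727] 3-97% [[0.0436, -0.1935, 0.0666], [0.0522, -0.1512, 0.0766]]
side nearfin 68 med [-0.0118 -0.1745  0.0728] 3-97% [[-0.02, -0.1933, 0.0671], [-0.005, -0.1518, 0.0759]]
side button 135 med [ 0.0209 -0.1738  0.0586] 3-97% [[0.0042, -0.1893, 0.0513], [0.038, -0.1567, 0.0624]]
side rod 32 med [ 0.0173 -0.0807  0.1056] 3-97% [[0.0128, -0.0916, 0.1016], [0.0222, -0.0694, 0.1089]]
[ 0.42107616 -0.01340803  0.296     ] ([-0.2274, -0.3456, -0.0032], [-0.1689, 0.1688, -0.7327])
[ 0.44734668 -0.01058631  0.29      ] ([-0.1746, -0.3452, 0.0091], [0.0022, -0.0012, -0.7467])
```

View pics/c8_wrist.png

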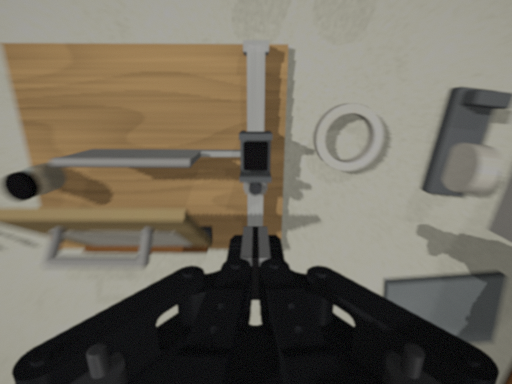

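Request:
{"method": "jog_arm", "body": {"steps": [{"linear":[-0.22,-0.345,0],"dr":[0,0,-0.747],"jaw":0},{"linear":[-0.22,-0.345,0],"dr":[0,0,-0.747],"jaw":0},{"linear":[-0.22,-0.345,0],"dr":[0,0,-0.747],"jaw":0},{"linear":[-0.22,-0.345,0],"dr":[0,0,-0.747],"jaw":0},{"linear":[-0.22,-0.345,0],"dr":[0,0,-0.747],"jaw":0},{"linear":[-0.22,-0.345,0],"dr":[0,0,-0.747],"jaw":30},{"linear":[-0.22,-0.345,0],"dr":[0,0,-0.747],"jaw":30},{"linear":[-0.22,-0.345,0],"dr":[0,0,-0.747],"jaw":30},{"linear":[-0.22,-0.345,0],"dr":[0,0,-0.747],"jaw":30},{"linear":[-0.22,-0.345,0],"dr":[0,0,-0.747],"jaw":30}]}}

```text
t: 14.58
ee_pos: [0.4238, -0.013, 0.2909]
tcp_rot: [[0.199, 0.98, -0.003], [0.98, -0.199, 0.001], [0.001, -0.003, -1.0]]
force: [0.6, -0.5, -0.7]
finger_gap: 0.0258
finger_force: 0.0
```

```bash
python3 - <<'E'
from h import *
st();p,R=barpose(.93,.476,-.06);print(p,row(p,R));q=p+[0,0,.08];print(q,row(q,R))
im,d,p=snap('side');P,u,v=pts(d,p);b=w2b(P);x,y,z=b.T
m=(y>-.05)&(y<.05)&(x<-.06)&(x>-.13)&(z>.15)&(z<.22);print(m.sum(),np.percentile(b[m],[2,50,98],axis=0))
E
```

```text
t 14.58 p [ 0.4238 -0.013   0.2909] b [-9.850e-02  2.000e-04  2.909e-01] F [ 0.6 -0.5 -0.7] gap 0.0258 q [-0.12 -0.03  1.76  0.    1.42  0.08]
[ 0.42001026 -0.01352252  0.22925292] ([-0.0027, -0.0068, 0.1232], [-0.2268, 0.0344, -0.1442])
[ 0.42001026 -0.01352252  0.30925292] ([-0.0026, -0.0072, -0.0368], [-0.2268, 0.0344, -0.1442])
145 [[-0.08095987 -0.04802349  0.17234436]
 [-0.07656695  0.00124949  0.1807308 ]
 [-0.06117638  0.04774679  0.1851664 ]]
```

Request:
{"method": "jog_arm", "body": {"steps": [{"linear":[-0.003,-0.007,-0.037],"dr":[-0.227,0.034,-0.144],"jaw":30},{"linear":[-0.003,-0.007,-0.037],"dr":[-0.227,0.034,-0.144],"jaw":30},{"linear":[-0.003,-0.007,-0.037],"dr":[-0.227,0.034,-0.144],"jaw":30},{"linear":[-0.003,-0.007,-0.037],"dr":[-0.227,0.034,-0.144],"jaw":30},{"linear":[-0.003,-0.007,-0.037],"dr":[-0.227,0.034,-0.144],"jaw":30},{"linear":[-0.003,-0.007,0.02],"dr":[-0.227,0.034,-0.144],"jaw":30},{"linear":[-0.003,-0.007,0.08],"dr":[-0.227,0.034,-0.144],"jaw":30},{"linear":[-0.003,-0.007,0.123],"dr":[-0.227,0.034,-0.144],"jaw":30},{"linear":[-0.003,-0.007,0.123],"dr":[-0.227,0.034,-0.144],"jaw":30}]}}

```text
t: 15.38
ee_pos: [0.4184, -0.0134, 0.2258]
tcp_rot: [[-0.097, 0.887, 0.451], [0.995, 0.086, 0.046], [0.002, 0.454, -0.891]]
force: [-0.6, -0.2, -0.8]
finger_gap: 0.0256
finger_force: 0.0
```

```bash
python3 - <<'E'
from h import *
st();p,R=barpose(.93,.476,.015);print(p,row(p,R))
E
```

```text
t 15.38 p [ 0.4184 -0.0134  0.2258] b [-0.1038  0.0003  0.2258] F [-0.6 -0.2 -0.8] gap 0.0256 q [-0.2  -0.24  2.15  0.19  0.78 -0.4 ]
[ 0.45418078 -0.00985225  0.1625903 ] ([-0.0001, 0.0067, 0.1453], [-0.0024, 0.0012, -0.0046])
```

Request:
{"method": "jog_arm", "body": {"steps": [{"linear":[0,0.006,0.03],"dr":[-0.002,0.001,-0.005],"jaw":30},{"linear":[0,0.006,0.07],"dr":[-0.002,0.001,-0.005],"jaw":30},{"linear":[0,0.006,0.11],"dr":[-0.002,0.001,-0.005],"jaw":30},{"linear":[0,0.006,0.145],"dr":[-0.002,0.001,-0.005],"jaw":30},{"linear":[0,0.006,0.145],"dr":[-0.002,0.001,-0.005],"jaw":30},{"linear":[0,0.006,0.145],"dr":[-0.002,0.001,-0.005],"jaw":20},{"linear":[0,0.006,0.145],"dr":[-0.002,0.001,-0.005],"jaw":8},{"linear":[0,0.006,0.145],"dr":[-0.002,0.001,-0.005],"jaw":8},{"linear":[0,0.006,0.145],"dr":[-0.002,0.001,-0.005],"jaw":8},{"linear":[0,0.006,0.145],"dr":[-0.002,0.001,-0.005],"jaw":8}], "squeeze": 40}}

```text
t: 16.22
ee_pos: [0.4549, -0.0101, 0.1668]
tcp_rot: [[-0.11, 0.882, 0.458], [0.994, 0.099, 0.048], [-0.003, 0.461, -0.887]]
force: [-8.1, -2.0, -13.4]
finger_gap: 0.0099
finger_force: 39.4
```

```bash
python3 - <<'E'
from h import *
st();ref=barpose(.93,.476);print(np.array(monitor.get_state()['ee_pos'])-ref[0])
for th in [.88,.83,.78,.73,.68,.64,.60,.56,.53,.51,.49,.47,.46,.45]:
    p,R=barpose(th,(th-.137)*.6); print(round(th,3),row(p,R,ref))
E
```

```text
t 16.22 p [ 0.4549 -0.0101  0.1668] b [-0.0672 -0.0003  0.1668] F [ -8.1  -2.  -13.4] gap 0.0099 q [-0.17 -0.06  2.16  0.23  0.59 -0.44]
[ 0.0007173  -0.00022757  0.00423974]
0.88 ([-0.0, 0.0093, 0.0107], [0.0144, 0.0, 0.0])
0.83 ([-0.0, 0.018, 0.0219], [0.0287, -0.0, -0.0])
0.78 ([0.0, 0.0262, 0.0335], [0.0431, -0.0, 0.0])
0.73 ([-0.0, 0.0338, 0.0456], [0.0574, -0.0, 0.0])
0.68 ([-0.0, 0.0407, 0.058], [0.0717, -0.0, 0.0])
0.64 ([-0.0, 0.0458, 0.0682], [0.0832, -0.0, 0.0])
0.6 ([0.0, 0.0505, 0.0786], [0.0946, -0.0, 0.0])
0.56 ([0.0, 0.0548, 0.0892], [0.1061, -0.0, -0.0])
0.53 ([0.0, 0.0577, 0.0972], [0.1147, -0.0, 0.0])
0.51 ([-0.0, 0.0596, 0.1027], [0.1204, 0.0, -0.0])
0.49 ([-0.0, 0.0613, 0.1081], [0.1261, 0.0, 0.0])
0.47 ([-0.0, 0.0629, 0.1136], [0.1319, -0.0, 0.0])
0.46 ([-0.0, 0.0636, 0.1164], [0.1347, 0.0, 0.0])
0.45 ([-0.0, 0.0643, 0.1191], [0.1376, 0.0, 0.0])
```

Request:
{"method": "jog_arm", "body": {"steps": [{"linear":[0,0.009,0.0105],"dr":[0.014,0,0],"jaw":8},{"linear":[0,0.018,0.022],"dr":[0.029,0,0],"jaw":8},{"linear":[0,0.026,0.0335],"dr":[0.043,0,0],"jaw":8},{"linear":[0,0.034,0.0455],"dr":[0.057,0,0],"jaw":8},{"linear":[0,0.041,0.058],"dr":[0.072,0,0],"jaw":8},{"linear":[0,0.046,0.068],"dr":[0.083,0,0],"jaw":8},{"linear":[0,0.0505,0.0785],"dr":[0.095,0,0],"jaw":8},{"linear":[0,0.0505,0.0785],"dr":[0.095,0,0],"jaw":8}]}}

```text
t: 16.88
ee_pos: [0.4957, -0.0056, 0.1435]
tcp_rot: [[-0.11, 0.956, 0.273], [0.994, 0.106, 0.027], [-0.003, 0.274, -0.962]]
force: [-4.0, 0.4, -16.6]
finger_gap: 0.01
finger_force: 38.8
```

```bash
cat > ang.py <<'E'
from h import *
st()
for n in('side','top'):
    im,d,p=snap(n);P,u,v=pts(d,p);b=w2b(P);x,y,z=b.T
    # board upper face points: right strip of board, angle about hinge
    m=(y>-.095)&(y<-.06)&(x>-.10)&(x<.06)&(z>.05)&(z<.22)
    Q=b[m];dx=Q[:,0]+.12;dz=Q[:,2]-.035;r=np.hypot(dx,dz);th=np.arctan2(dz,dx)-np.arcsin(np.clip(.012/r,0,1));k=(r>.06)&(r<.18)
    h,e=np.histogram(th[k],np.arange(.1,1.1,.02));i=h.argmax();print(n,k.sum(),'theta',np.median(th[k&(abs(th-e[i]-.01)<.04)]))
E
python3 ang.py; python3 - <<'E'
from h import *
ref=barpose(.60,.6*.463);print(np.array(monitor.get_state()['ee_pos'])-ref[0])
for th in [.57,.54,.52,.50,.49,.48,.47,.46,.45]:
    p,R=barpose(th,(th-.137)*.6); print(round(th,3),row(p,R,ref))
E
```

```text
t 16.88 p [ 0.4957 -0.0056  0.1435] b [-0.0262 -0.0002  0.1435] F [ -4.    0.4 -16.6] gap 0.01 q [-0.11  0.15  1.95  0.08  0.77 -0.28]
side 528 theta 0.5907989143224146
top 235 theta 0.5961141925134334
[ 0.00110633 -0.00012752  0.00439987]
0.57 ([-0.0, 0.0047, 0.0071], [0.0086, 0.0, -0.0])
0.54 ([0.0, 0.0093, 0.0144], [0.0172, -0.0, 0.0])
0.52 ([-0.0, 0.0122, 0.0193], [0.0229, -0.0, 0.0])
0.5 ([-0.0, 0.015, 0.0243], [0.0286, -0.0, 0.0])
0.49 ([-0.0, 0.0163, 0.0268], [0.0315, 0.0, 0.0])
0.48 ([0.0, 0.0177, 0.0294], [0.0344, -0.0, 0.0])
0.47 ([-0.0, 0.019, 0.0319], [0.0372, -0.0, 0.0])
0.46 ([-0.0, 0.0203, 0.0345], [0.0401, -0.0, 0.0])
0.45 ([-0.0, 0.0215, 0.037], [0.043, 0.0, 0.0])
```

Request:
{"method": "jog_arm", "body": {"steps": [{"linear":[0,0.0047,0.007],"dr":[0.0086,0,0],"jaw":8},{"linear":[0,0.0093,0.0144],"dr":[0.017,0,0],"jaw":8},{"linear":[0,0.0122,0.0193],"dr":[0.023,0,0],"jaw":8},{"linear":[0,0.0136,0.0218],"dr":[0.026,0,0],"jaw":8},{"linear":[0,0.0136,0.0218],"dr":[0.026,0,0],"jaw":8}]}}

```text
t: 17.4
ee_pos: [0.5048, -0.0046, 0.1354]
tcp_rot: [[-0.11, 0.969, 0.222], [0.994, 0.108, 0.021], [-0.003, 0.223, -0.975]]
force: [-10.8, -0.1, -11.4]
finger_gap: 0.0102
finger_force: 39.3
```

```bash
python3 ang.py
```

```text
t 17.4 p [ 0.5048 -0.0046  0.1354] b [-0.017  -0.0002  0.1354] F [-10.8  -0.1 -11.4] gap 0.0102 q [-0.1   0.2   1.9   0.06  0.82 -0.25]
side 504 theta 0.505650865350107
top 218 theta 0.5071021747131972
```

Request:
{"method": "jog_arm", "body": {"steps": [{"linear":[0,0.0013,0.0025],"dr":[0.003,0,0],"jaw":8},{"linear":[0,0.0026,0.005],"dr":[0.006,0,0],"jaw":8},{"linear":[0,0.0026,0.005],"dr":[0.006,0,0],"jaw":8}]}}

```text
t: 17.75
ee_pos: [0.5067, -0.0044, 0.1335]
tcp_rot: [[-0.11, 0.972, 0.21], [0.994, 0.108, 0.02], [-0.003, 0.211, -0.978]]
force: [-11.6, 0.6, -9.3]
finger_gap: 0.0099
finger_force: 39.5
```

Request:
{"method": "jog_arm", "body": {"steps": [{"linear":[0,0.0013,0.0025],"dr":[0.003,0,0],"jaw":8},{"linear":[0,0.0013,0.0025],"dr":[0.003,0,0],"jaw":8}]}}

```text
t: 17.92
ee_pos: [0.5074, -0.0044, 0.1328]
tcp_rot: [[-0.11, 0.973, 0.204], [0.994, 0.108, 0.019], [-0.003, 0.205, -0.979]]
force: [-17.7, 1.9, -1.7]
finger_gap: 0.0104
finger_force: 40.4
```

```bash
python3 ang.py
```

```text
t 17.92 p [ 0.5074 -0.0044  0.1328] b [-0.0144 -0.0002  0.1328] F [-17.7   1.9  -1.7] gap 0.0104 q [-0.1   0.22  1.89  0.05  0.84 -0.24]
side 499 theta 0.48272860771664244
top 222 theta 0.47648612848523586
```

Request:
{"method": "jog_arm", "body": {"steps": [{"linear":[0,0,0.002],"dr":[0,0,0],"jaw":8},{"linear":[0,0,0.003],"dr":[0,0,0],"jaw":8},{"linear":[0,0,0.003],"dr":[0,0,0],"jaw":8}]}}

```text
t: 18.27
ee_pos: [0.5076, -0.0043, 0.1326]
tcp_rot: [[-0.11, 0.973, 0.205], [0.994, 0.108, 0.019], [-0.003, 0.205, -0.979]]
force: [-29.7, 1.5, 15.5]
finger_gap: 0.0103
finger_force: 42.6
```

```bash
python3 ang.py
```

```text
t 18.27 p [ 0.5076 -0.0043  0.1326] b [-0.0142 -0.0002  0.1326] F [-29.7   1.5  15.5] gap 0.0103 q [-0.1   0.22  1.89  0.05  0.83 -0.24]
side 492 theta 0.47821990238347994
top 221 theta 0.4764941381735778
```

Request:
{"method": "jog_arm", "body": {"steps": [{"linear":[0,0,0],"dr":[0,0,0],"jaw":20},{"linear":[0,0,0],"dr":[0,0,0],"jaw":35},{"linear":[0,0,0],"dr":[0,0,0],"jaw":35},{"linear":[0,0,0],"dr":[0,0,0],"jaw":35},{"linear":[0,0,-0.04],"dr":[0,0,0],"jaw":35},{"linear":[0,0,-0.1],"dr":[0,0,0],"jaw":35},{"linear":[0,0,-0.18],"dr":[0,0,0],"jaw":35},{"linear":[0,0,-0.26],"dr":[0,0,0],"jaw":35},{"linear":[0,0,-0.3],"dr":[0,0,0],"jaw":35},{"linear":[0,0,-0.3],"dr":[0,0,0],"jaw":35}]}}

```text
t: 19.2
ee_pos: [0.4792, -0.0076, 0.2835]
tcp_rot: [[-0.11, 0.97, 0.217], [0.994, 0.108, 0.018], [-0.006, 0.218, -0.976]]
force: [0.7, -0.3, 0.3]
finger_gap: 0.0294
finger_force: 0.0
```

```bash
python3 ang.py;python3 look.py c9 .02 | egrep -v "top"
```

```text
t 19.2 p [ 0.4792 -0.0076  0.2835] b [-0.0428 -0.0004  0.2835] F [ 0.7 -0.3  0.3] gap 0.0294 q [-0.11 -0.02  1.77  0.05  1.17 -0.24]
side 484 theta 0.48043138241718913
top 223 theta 0.48418695642347814
t 19.3 p [ 0.4784 -0.0074  0.2787] b [-4.360e-02 -2.000e-04  2.787e-01] F [ 0.4 -0.2 -0.3] gap 0.0299 q [-0.11 -0.01  1.78  0.05  1.17 -0.24]
[[-0.11, 0.971, 0.21], [0.994, 0.108, 0.019], [-0.005, 0.211, -0.977]]
wrist farfin 30 med [ 0.0472 -0.184   0.0716] 3-97% [[0.0468, -0.193, 0.0663], [0.049, -0.1728, 0.074]]
wrist nearfin 220 med [-0.009  -0.1694  0.0732] 3-97% [[-0.0196, -0.1917, 0.0666], [-0.0041, -0.1496, 0.0745]]
wrist button 550 med [ 0.021  -0.1679  0.0592] 3-97% [[0.0023, -0.1867, 0.0499], [0.0407, -0.1545, 0.0607]]
wrist rod 33 med [0.0055 0.0306 0.1116] 3-97% [[0.005, -0.0736, 0.1111], [0.0071, 0.0879, 0.112]]
side farfin 55 med [ 0.0475 -0.1732  0.0725] 3-97% [[0.0438, -0.1929, 0.0675], [0.0544, -0.1513, 0.0762]]
side nearfin 65 med [-0.0108 -0.171   0.0726] 3-97% [[-0.0199, -0.1931, 0.0676], [-0.0054, -0.1518, 0.0761]]
side button 133 med [ 0.0213 -0.1735  0.059 ] 3-97% [[0.0049, -0.1889, 0.0536], [0.0386, -0.1564, 0.0619]]
side rod 5
```

View pics/c9_side.png

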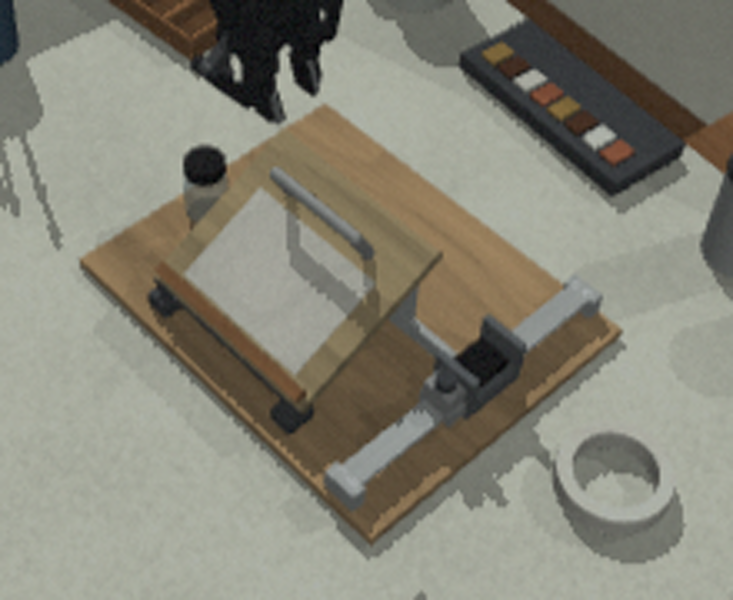

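```bash
python3 - <<'E'
from h import *
st();p=b2w(-.0179,0,.158);print(p,row(p,tilt(.21)))
E
```

```text
t 19.45 p [ 0.4781 -0.0073  0.2768] b [-0.0439 -0.      0.2768] F [ 0.3 -0.5 -0.1] gap 0.0301 q [-0.11 -0.01  1.78  0.05  1.17 -0.24]
[ 0.50390237 -0.00451165  0.158     ] ([0.0008, 0.0016, 0.2433], [-0.0006, 0.0015, 0.0019])
```

Request:
{"method": "jog_arm", "body": {"steps": [{"linear":[0,0.002,0],"dr":[0,0,0],"jaw":0},{"linear":[0,0.002,0],"dr":[0,0,0],"jaw":0},{"linear":[0,0.002,0],"dr":[0,0,0],"jaw":0},{"linear":[0,0.002,0.07],"dr":[0,0,0],"jaw":0},{"linear":[0,0.002,0.14],"dr":[0,0,0],"jaw":0},{"linear":[0,0.002,0.2],"dr":[0,0,0],"jaw":0},{"linear":[0,0.002,0.235],"dr":[0,0,0],"jaw":0},{"linear":[0,0.002,0.243],"dr":[0,0,0],"jaw":0},{"linear":[0,0.002,0.243],"dr":[0,0,0],"jaw":0}]}}

```text
t: 20.2
ee_pos: [0.5041, -0.0049, 0.1585]
tcp_rot: [[-0.11, 0.972, 0.206], [0.994, 0.109, 0.019], [-0.004, 0.207, -0.978]]
force: [0.8, 0.6, 0.0]
finger_gap: -0.0001
finger_force: 0.0
```

Request:
{"method": "jog_arm", "body": {"steps": [{"linear":[0,0,0.006],"dr":[0,0,0],"jaw":0},{"linear":[0,0,0.012],"dr":[0,0,0],"jaw":0},{"linear":[0,0,0.015],"dr":[0,0,0],"jaw":0},{"linear":[0,0,0.015],"dr":[0,0,0],"jaw":0}]}}

```text
t: 20.53
ee_pos: [0.5061, -0.0049, 0.1525]
tcp_rot: [[-0.11, 0.972, 0.209], [0.994, 0.108, 0.019], [-0.004, 0.21, -0.978]]
force: [-0.8, -0.2, -0.4]
finger_gap: -0.0001
finger_force: 0.0
```

Request:
{"method": "jog_arm", "body": {"steps": [{"linear":[0,0,0.003],"dr":[0,0,0],"jaw":0},{"linear":[0,0,0.006],"dr":[0,0,0],"jaw":0},{"linear":[0,0,0.006],"dr":[0,0,0],"jaw":0}]}}

```text
t: 20.78
ee_pos: [0.5066, -0.0048, 0.149]
tcp_rot: [[-0.11, 0.972, 0.208], [0.994, 0.108, 0.019], [-0.004, 0.209, -0.978]]
force: [0.5, 0.5, -0.5]
finger_gap: -0.0003
finger_force: 0.0
```

Request:
{"method": "jog_arm", "body": {"steps": [{"linear":[0,0,0.002],"dr":[0,0,0],"jaw":0},{"linear":[0,0,0.003],"dr":[0,0,0],"jaw":0},{"linear":[0,0,0.003],"dr":[0,0,0],"jaw":0}]}}

```text
t: 21.03
ee_pos: [0.507, -0.0047, 0.1479]
tcp_rot: [[-0.11, 0.972, 0.208], [0.994, 0.109, 0.019], [-0.004, 0.209, -0.978]]
force: [-1.8, -0.6, 3.1]
finger_gap: 0.0003
finger_force: 1.8
```

Request:
{"method": "jog_arm", "body": {"steps": [{"linear":[0,0,0.0015],"dr":[0,0,0],"jaw":0},{"linear":[0,0,0.0025],"dr":[0,0,0],"jaw":0},{"linear":[0,0,0.0025],"dr":[0,0,0],"jaw":0}]}}

```text
t: 21.28
ee_pos: [0.5073, -0.0047, 0.1475]
tcp_rot: [[-0.11, 0.972, 0.209], [0.994, 0.109, 0.019], [-0.004, 0.21, -0.978]]
force: [-10.8, 0.1, 16.6]
finger_gap: 0.0002
finger_force: 9.2
```

Request:
{"method": "jog_arm", "body": {"steps": [{"linear":[0,0,-0.01],"dr":[0,0,0],"jaw":0},{"linear":[0,0,-0.06],"dr":[0,0,0],"jaw":0},{"linear":[0,0,-0.13],"dr":[0,0,0],"jaw":0},{"linear":[0,0,-0.2],"dr":[0,0,0],"jaw":0},{"linear":[0,0,-0.28],"dr":[0,0,0],"jaw":0},{"linear":[0,0,-0.28],"dr":[0,0,0],"jaw":0},{"linear":[0,0,-0.28],"dr":[0,0,0],"jaw":0}]}}

```text
t: 21.87
ee_pos: [0.4784, -0.0074, 0.2854]
tcp_rot: [[-0.11, 0.971, 0.212], [0.994, 0.109, 0.018], [-0.005, 0.213, -0.977]]
force: [-0.5, -0.6, -1.0]
finger_gap: 0.0002
finger_force: 0.0
```

```bash
python3 ang.py;python3 look.py c10 .02 | egrep "side (near|but)|far"; python3 -c "
from plant import bot;print(bot.hand_in())"
```

```text
t 21.87 p [ 0.4784 -0.0074  0.2854] b [-4.350e-02 -2.000e-04  2.854e-01] F [-0.5 -0.6 -1. ] gap 0.0002 q [-0.11 -0.02  1.77  0.05  1.18 -0.24]
side 497 theta 0.48305731934735313
top 215 theta 0.4802515991584431
wrist farfin 21 med [ 0.052  -0.1509  0.0728] 3-97% [[0.049, -0.1563, 0.0682], [0.0542, -0.1492, 0.0741]]
side farfin 56 med [ 0.0471 -0.1739  0.0725] 3-97% [[0.0441, -0.1933, 0.067], [0.0531, -0.152, 0.0762]]
side nearfin 62 med [-0.0112 -0.1719  0.0728] 3-97% [[-0.0185, -0.1934, 0.0674], [-0.0036, -0.1534, 0.0757]]
side button 137 med [ 0.0211 -0.1738  0.0583] 3-97% [[0.005, -0.1891, 0.0497], [0.0392, -0.1564, 0.0617]]
top farfin 23 med [ 0.0479 -0.1713  0.0723] 3-97% [[0.0439, -0.1907, 0.0676], [0.051, -0.1518, 0.0756]]
the job is handed in; nothing more can be done
None
```

The job is handed in, with no verdict returned: the board rests on the prop rod at about 0.48 rad, the carriage is against the stop clip with its button up, and the arm was clear of everything at about 22 s.

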